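Index the board on the drilling jig

ROBOT

A 6-joint arm with a two-finger parallel gripper is mounted at the origin on the work surface. World frame = base frame: x ahead of the robot, y to its left, z up, the work surface at z = 0. Lengths are in mm, angles in rad, forces in N, time in s.
With the tool pointing down it reaches from about 400 to 825 mm from the base axis. Payload 7 kg.
Tool frame: the origin (TCP) lies at the very end of the fingers, on their centre line; the grasp point (between the pads) lies 19 mm behind it (robot.pinch_z is the distance from the TCP to the grasp point, in mm); z points along the fingers, y is the line along which they close (so a half turn about z gives the same grasp; the last joint's range is limited). The gripper opens to 88 mm and grips with 3 to 60 N. Pads are 19 mm wide; open, the fingers measure 130 mm over their backs; the gripper's body (78 mm by 193 mm) begins 47 mm behind the grasp point.
Start: joints at [1.437, 0.359, 0.012, 0, -1.224, -0.288], TCP at [276.353, 615.812, 226.561] pointing down, gripper open.
Joint ranges: [-3.07, 3.07], [-1.43, 2.12], [-1.02, 1.25], [-3.03, 1.67], [-3.05, -0], [-3.03, 3.03]. Speed limits (rad/s): [2.39, 2.39, 3.01, 3.14, 3.14, 3.14].

INTERFACE

Orientations are given as a unit quaternion [w, x, y, z].
In Python, from station import robot, cams gives the robot as it stands.
- The arm moves only by the tool play_rows, never from a script. Its argument "deltas" is text: rows parted by semicolons, each of 7 numbers parted by spaces: the shift along the tool's x, y, z in cm, then the turn, a rotation vector about the tool's x, y, z in degrees, then the closure, from 0 (fully open) to 1 (shut). A call has 1 to 12 rows; each row shifts and turns the commanded pose from where the row before left it, along the tool's axes as they then stand; what a row does not reach is not made up. A row lasts 1/10 s, in which the tool goes at most 50 mm and 8.59 degrees, less where a joint would pass 70% of its speed; a pose out of reach is approached as far as the arm can. A call with a gripper value outside its range is refused whole. The fingers move at their own pace and stop on an object; the grip force is fixed at half the most. Time passes only in rows, so rows that do not move let the fingers close. It gives the time, the measured TCP pose, the force, the opening and the grip force at its end, in the units of the state.
- robot.get_state(): the state, without advancing time (a new reading comes with each control period).
- cams.capture(name): name is "side" or "top"; returns a dict with "color" (400x640x3 uint8, red, green, blue), "fovy" (degrees; the focal length in pixels is half the picture's height over the tangent of half this angle, whatever the lens; pixels are square), "cx", "cy" (the principal point, pixels), "distortion" ([k1, k2, p1, p2, k3] as OpenCV has them; the pictures are not rectified), "pose" (4x4, takes a point from camera to world coordinates). Camera axes: x right, y down, z forward; pixel columns grow to the right and rows downward; lengths in mm; the calibration is good to about 2 mm. A picture is of the moment at which its call begins. There is no depth.
- robot.sign_off(): hands the job in; it is judged then, once.
Trained networks look in the newest picture that a camera, given by its name, has taken for a name from the list of things; names that differ only in an ending like _2 or _b are one class to them, and where a whole thing is asked for, a point or a joint stands for the part that bears it (a point fixed in the world has none). Each returns a list of dicts, best first, with "conf" (0 to 1); they miss things now and then, are a little off and sometimes report something else, mostly with a low value. They report only what shows in the picture. A call takes as long as a camera call.
- cams.silhouettes(camera, name): "pixels" (400x640 bool, what is visible of it) and "bbox" ([left, top, width, height] in pixels, round what is visible of it).
- cams.pinpoint(camera, name): "pixel" ([column, row] in pixels: a listed point, or the origin of a listed thing).
The state is a dict: "t": time; "q": joint angles; "dq": joint speeds; "tau": joint torques, N m; "tool_pos": TCP position; "tool_rot": TCP orientation; "ft_force": force on the tool from outside, world axes, zero at the start; "wrist_torque": the same for the moment, N m; "width": finger opening in mm; "finger_force": force on a finger pad.
Only numpy, scipy, OpenCV 4.12 (cv2) and the standard library are available. Lean on these libraries where they do the work, as an engineer would, in place of code of your own. Each camera call takes 0.05 s, during which the arm holds its last target. There are 200 camera calls.

TASK

Move the board on the drilling jig to its next drilling station: throw the lock handle over to release the carriage, pump the feed lever with one full stroke per pin until the carriage's pointer stands at the tall pin and not past it, let the lever spring all the way back, then throw the lock handle fully back to lock the carriage. Move the carriage only with the lever, never by pushing on it or the board, and leave the other things on the bench where they are.

Things in the scene. Friction and masses are not known exactly. Their poses are not given: they have to be found in the camera images.
- jig: Drilling jig on a fixed plywood base (x -110 to +100, y -250 to +250 mm, 18 thick); place and yaw vary. Origin on the bench; +x away from the robot, +y the feed direction. A fixed grey dust hood (x -80 to +50, y 0 to 120, z 155 to 210) overhangs the lock handle: reach that from the robot side, tool tilted about 40 degrees (fingers down and to jig +x). Post behind the hood, at x 60 to 90.
- pointer (a point): Tip of the dark pointer, 5 mm wide, on the far (+x) side of the carriage, at jig x 74, z 44 mm. The carriage (plate with pine board, board top 64 mm above the bench) slides along jig +y. At the start the pointer is at jig y -140 mm (within 1 mm), at a short pin. The ratchet is one-way: the carriage cannot be brought back.
- pin_tall: Tall steel pin, 8 mm diameter, 55 mm high, in the row of short (14 mm) pins along the far side of the jig (jig x 84). Pins are 25 mm apart; it is the second, third or fourth after the one where the pointer starts. Origin: centre of its foot, 22 mm above the bench; axes parallel to the jig's. The pointer is at it when its y in this frame is within 4 mm of 0.
- carriage: The sliding carriage with the board and the toothed bar; its origin coincides with the jig's origin at the start and slides along jig +y. Not to be pushed directly.
- lever (a joint): Feed lever angle, rad: 0 at rest (leaning 0.33 rad from vertical to jig -y), 0.66 at the end stop (0.33 to +y). A spring returns it when let go. A stroke to the stop and fully back advances the carriage one 25 mm notch; a short stroke advances it less, and the next full one makes it up. Takes 5 to 8 N at the grip. While locked, it is blocked soon after it starts.
- lever_top (a point): Top end of the feed lever, on its centre line: an upright lever on the robot side of the jig, with a black rubber grip 22 mm in diameter over its top 65 mm, above a 12 mm steel rod. 170 mm from the pivot along the lever.
- lever_pivot (a point): Pivot of the feed lever, at jig x -85, y -120, z 35 mm. It turns about an axis parallel to jig x.
- lock (a joint): Lock handle angle, rad: 0 locked (leaning 0.6 rad from vertical to jig +y), 1.2 released (leaning 0.6 to jig -y), a stop at each end. It stays where it is left (friction, about 3 N at its tip). Locked, its nose drops between the carriage's teeth; it goes fully home only with the carriage at a station (within about 3 mm).
- lock_tip (a point): Free end of the lock handle, on its centre line: a short steel rod with a black grip 15 mm in diameter over its last 38 mm; 65 mm from the pivot along the handle. Near the middle of the jig on the robot side, just in front of the hood.
- lock_pivot (a point): Pivot of the lock handle, at jig x -85, y +50, z 75 mm. It turns about an axis parallel to jig x.
- bit_tin: Small dark steel tin 30 x 48 x 14 mm lying loose on the jig's base between lever and lock handle. Leave it. Origin under its centre.
- tape: Yellow tape measure 66 x 34 x 62 mm, loose, left of the jig. Leave it.
- screw_box: Blue box of screws 70 x 120 x 87 mm, loose, right of the jig. Leave it.
- offcut: Pine offcut 50 x 150 x 45 mm, loose, right of the jig. Leave it.
- glue: White glue bottle, 60 mm diameter, 170 mm high, loose, left of the jig. Leave it upright.
- square: Try square, blade 150 mm, stock 110 mm, lying loose to the right near the robot. Leave it.
- mallet: Wooden mallet lying loose to the left near the robot. Leave it.
- wedge: Small brown wood packer 34 x 60 x 22 mm lying loose on the jig's base beyond the lock handle (jig +y). Leave it.

How it is judged (in metres and radians):
On the way, in this order (a step that is already met when the one before it is completed fails the run):
1. the lock handle is thrown over to released while the carriage is still at its first station (value of joint lock above 1.05 rad and distance of pointer from where it was at the start of the episode below 0.006 m), for 0.1 s.
2. with the lock released, the pointer is at the tall pin and the lever is back at rest (value of joint lock above 0.9 rad and y of pointer in the frame of pin_tall between -0.004 and 0.004 m and value of joint lever below 0.1 rad), for 0.2 s.
At the end, for the whole second after the job is handed in: The pointer stands at the tall pin (within 4 mm along the feed), the feed lever is back at rest (below 0.1 rad), the lock handle is back at locked (below 0.12 rad) and the carriage is still (value of joint lock below 0.12 rad and value of joint lever below 0.1 rad and y of pointer in the frame of pin_tall between -0.004 and 0.004 m and linear speed of carriage below 0.01 m/s); the robot touches nothing.
It fails at once if the pointer was fed past the tall pin by more than 10 mm (y of pointer in the frame of pin_tall above 0.01 m).
It fails at once if the robot pushed on the carriage or the board (more than 3 N) (contact force between any of the fingers, the arm and carriage above 3 N).
It fails at once if a loose thing on the bench was moved more than 30 mm, or the glue bottle tipped (distance of any of bit_tin, wedge, tape, screw_box, offcut, glue, square, mallet from where it was at the start of the episode above 0.03 m or angle between glue's own z axis and vertical above 0.5 rad).
It also fails if it takes over 67 s, if anything falls off the work surface, if the arm or the gripper's body presses on something with over 40 N, if the wrist force passes 120 N, or if a joint passes its speed limit or range.

## Working session

There is one attempt and no reset: what is moved stays moved. The work goes in short steps, Python scripts to look and compute and a tool call to move; the robot and the scene stay as the last step left them, time stands still between calls to the robot, and variables do not carry over. Pictures are saved under pics/ and viewed, at most 10 in all, crops included, and the job is handed in when it is done.

Besides the shell and the picture viewer there is one more tool, called after "Call:" as name(argument=value, ...), one argument or row to a line, values as JSON. play_rows: Moves the arm, as the interface text tells. Its arguments: {"type":"object","properties":{"deltas":{"type":"string"}},"required":["deltas"]}

```bash
mkdir -p pics; ls
cat > h.py <<'E'
import numpy as np, cv2
from station import robot, cams
def K(c):
    f=200/np.tan(np.radians(c["fovy"])/2); return np.array([[f,0,c["cx"]],[0,f,c["cy"]],[0,0,1.]])
def proj(c,P):
    T=np.linalg.inv(c["pose"]); r,_=cv2.Rodrigues(T[:3,:3])
    return cv2.projectPoints(np.array(P,float).reshape(-1,3),r,T[:3,3],K(c),np.array(c["distortion"],float))[0].reshape(-1,2)
def ray(c,px):
    u=cv2.undistortPoints(np.array([[px]],float),K(c),np.array(c["distortion"],float))[0,0]
    return c["pose"][:3,3],c["pose"][:3,:3]@np.array([u[0],u[1],1])
def jig2w(j,P):
    P=np.array(P,float).reshape(-1,3); c,s=np.cos(j[2]),np.sin(j[2])
    return P@np.array([[c,s,0],[-s,c,0],[0,0,1]])+[j[0],j[1],0]
E
python3 - <<'E'
from h import *
for n in ("side","top"):
    c=cams.capture(n); cv2.imwrite(f"pics/{n}0.png",c["color"][:,:,::-1])
    print(n,c["pose"][:3,3].round(),c["fovy"],c["distortion"])
    for k in ("pointer","pin_tall","lever_top","lever_pivot","lock_tip","lock_pivot","jig","carriage","bit_tin","wedge","glue","tape"):
        print(k,[(np.round(d["pixel"],1).tolist(),round(d["conf"],2)) for d in cams.pinpoint(n,k)[:2]])
print(robot.get_state())
E
```

```text
pics
side [ 108. -834. 1233.] 49.57183948517094 [-0.05283891  0.          0.          0.          0.        ]
pointer [([392.2, 207.4], 0.68)]
pin_tall [([385.8, 199.7], 0.46)]
lever_top [([368.5, 205.1], 0.64), ([276.6, 145.7], 0.43)]
lever_pivot [([368.7, 208.1], 0.64), ([353.1, 227.9], 0.46)]
lock_tip [([300.1, 139.3], 0.5), ([315.9, 170.3], 0.43)]
lock_pivot [([324.7, 189.5], 0.52)]
jig [([351.9, 202.9], 0.62)]
carriage [([348.6, 195.9], 0.86)]
bit_tin [([336.8, 216.4], 0.59)]
wedge [([296.5, 174.4], 0.42), ([277.7, 145.6], 0.29)]
glue [([383.3, 199.1], 0.66), ([300.0, 138.4], 0.61)]
tape [([279.1, 146.4], 0.51), ([297.9, 329.5], 0.51)]
top [ 358.  -10. 1266.] 53.011479687284236 [-0.06757128  0.          0.          0.          0.        ]
pointer [([340.9, 131.7], 0.9), ([183.7, 174.8], 0.44)]
pin_tall [([327.0, 136.6], 0.61)]
lever_top [([369.8, 166.6], 0.78), ([456.7, 230.2], 0.22)]
lever_pivot [([347.5, 180.4], 0.65), ([309.5, 166.0], 0.15)]
lock_tip [([325.3, 189.8], 0.71), ([279.4, 188.4], 0.65)]
lock_pivot [([433.1, 284.3], 0.64), ([291.9, 192.1], 0.6)]
jig [([303.6, 165.7
[... 174 characters left out ...]
3, 208.4], 0.81)]
{'t': 1.3, 'q': array([ 1.43712615e+00,  3.58627151e-01,  1.18910340e-02, -3.01723880e-06,
       -1.22412577e+00, -2.88107014e-01]), 'dq': array([ 0.00070008, -0.00055254,  0.00039852,  0.00101023, -0.00117526,
        0.0005368 ]), 'tau': array([ 7.92224296e-05, -5.82371342e+01,  2.93308961e+01,  7.00285703e+00,
        1.24578559e-02, -1.86010141e-05]), 'tool_pos': array([276.3338841 , 615.80538719, 226.53921985]), 'tool_rot': array([ 3.27932829e-05,  9.77845185e-01, -2.09329391e-01,  1.11419632e-06]), 'ft_force': array([ 0.45720209, -0.23322221,  0.83873554]), 'wrist_torque': array([-0.05457683, -0.01829509,  0.00111533]), 'finger_force': 0.0, 'width': 87.8036327465973}
```

Run:
```python
from h import *
from scipy.optimize import least_squares
a,b=cams.capture("top"),cams.capture("side")
lp=[-85,-120-170*np.sin(.33),35+170*np.cos(.33)]; lt=[-85,50+65*np.sin(.6),75+65*np.cos(.6)]
T=[([74,-140,44],(340.9,131.7)),(lp,(369.8,166.6)),([-85,-120,35],(347.5,180.4)),([-85,50,75],(291.9,192.1)),(lt,(279.4,188.4)),([0,0,0],(303.6,165.7))]
S=[([74,-140,44],(392.2,207.4)),(lp,(368.5,205.1)),([-85,-120,35],(353.1,227.9)),(lt,(315.9,170.3)),([-85,50,75],(324.7,189.5)),([0,0,0],(351.9,202.9))]
def f(j): return np.concatenate([(proj(c,jig2w(j,[p for p,_ in L]))-[q for _,q in L]).ravel() for c,L in ((a,T),(b,S))])
r=least_squares(f,[450,50,0],loss="soft_l1",x_scale=[100,100,.3]); j=r.x; print(j,f(j).reshape(-1,2).round(1).tolist())
L=[[x,y,18] for x in(-110,100) for y in(-250,250)]+[[84,-140+25*k,77] for k in(2,3,4)]
for n,c,o in(("top",a,(150,90)),("side",b,(250,100))):
    im=c["color"][o[1]:o[1]+150,o[0]:o[0]+ (270 if n=="top" else 200),::-1].copy(); s=800/270 if n=="top" else 4; im=cv2.resize(im,None,fx=s,fy=s,interpolation=3)
    for p in proj(c,jig2w(j,L+[[74,-140,44],lp,lt,[-85,-120,35],[-85,50,75]])): cv2.circle(im,tuple(int(v) for v in (p-o)*s),3,(0,0,255),1)
    cv2.imwrite(f"pics/{n}1.png",im)
```

```text
[6.80864428e+02 3.82653805e+01 1.74945017e-01] [[2.0, 0.5], [0.4, -0.7], [-0.5, 1.5], [0.9, -2.0], [-0.4, 0.7], [1.1, 0.5], [-0.2, -1.8], [-0.0, 0.3], [0.6, -3.0], [2.0, 0.7], [-0.7, -2.1], [-1.8, -4.2]]
```

View pics/top1.png

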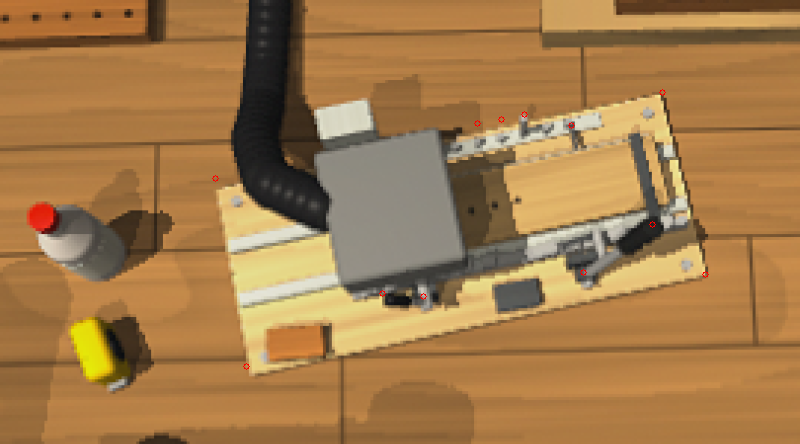

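View pics/side1.png

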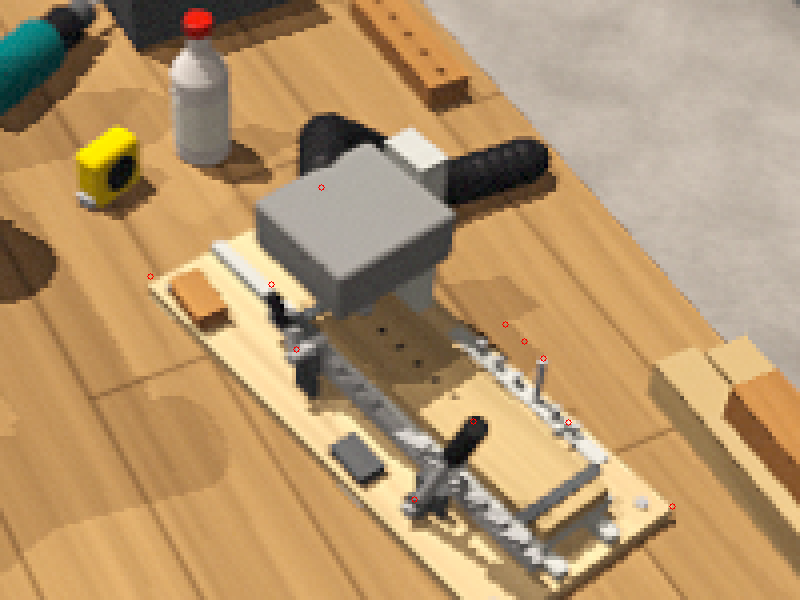

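View pics/top0.png

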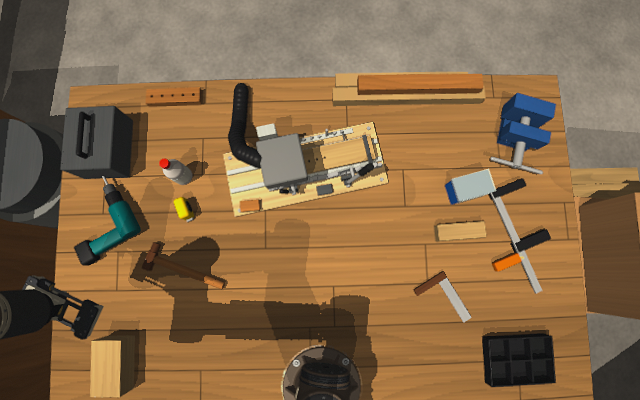

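The views show the tall pin's top at crop pixels (541,360) in side and (524,117) in top. That coincides with k=2, so the pin is the second after the start. The base corners are clear: top (216,190), (663,94), (705,272), (252,375), side (150,288), (672,514). I'll refit with them.

Run:
```python
from h import *
from scipy.optimize import least_squares
a,b=cams.capture("top"),cams.capture("side")
lp=[-85,-120-170*np.sin(.33),35+170*np.cos(.33)]; lt=[-85,50+65*np.sin(.6),75+65*np.cos(.6)]
s=800/270; t=lambda u,v:(150+u/s,90+v/s); q=lambda u,v:(250+u/4,100+v/4)
T=[([100,250,18],t(216,190)),([100,-250,18],t(663,94)),([-110,-250,18],t(705,272)),([-110,250,18],t(252,375)),(lp,(369.8,166.6)),(lt,(279.4,188.4))]
S=[([-110,250,18],q(150,288)),([100,-250,18],q(672,514)),(lp,(368.5,205.1)),(lt,(315.9,170.3))]
def f(j): return np.concatenate([(proj(c,jig2w(j,[p for p,_ in L]))-[q for _,q in L]).ravel() for c,L in ((a,T),(b,S))])
j=least_squares(f,[680,40,.17],loss="soft_l1",x_scale=[100,100,.3]).x; print(j.tolist(),f(j).reshape(-1,2).round(1).tolist())
for k in(2,3,4): print(k,[proj(c,jig2w(j,[[84,-140+25*k,z] for z in (22,77)])).round(1).tolist() for c in(a,b)])
print("seen pin top",t(524,117),q(541,360))
print(jig2w(j,[lp,lt,[-85,-120,35],[-85,50,75]]).round(1))
```

```text
[676.655341262805, 37.6862587816159, 0.19194485101995387] [[-0.3, -1.1], [-0.6, -0.5], [0.7, 0.8], [-0.8, -0.5], [0.9, -0.4], [0.4, 2.5], [-1.4, -1.8], [-0.4, -2.3], [-0.1, 0.7], [1.0, 1.6]]
2 [[[326.5, 135.4], [326.7, 129.6]], [[383.1, 199.6], [384.9, 189.7]]]
3 [[[318.9, 136.9], [318.8, 131.3]], [[378.4, 195.5], [380.1, 185.5]]]
4 [[[311.4, 138.5], [310.9, 132.9]], [[373.8, 191.4], [375.4, 181.4]]]
seen pin top (326.85, 129.4875) (385.25, 190.0)
[[ 626.6 -150.4  195.8]
 [ 576.7  106.6  128.6]
 [ 616.1  -96.3   35. ]
 [ 583.7   70.6   75. ]]
```

```bash
cat >> h.py <<'E'
from scipy.spatial.transform import Rotation as Ro
J=[676.7,37.7,0.192]; TAU=np.radians(48)
ZJ=np.array([np.sin(TAU),0,-np.cos(TAU)])
RJ=Ro.from_euler("z",J[2])*Ro.from_matrix(np.array([[np.cos(TAU),0,np.sin(TAU)],[0,-1,0],ZJ]).T)
def plan(pj,back=0,n=10,ahead=11):
    "contact point pj in jig frame, lying `ahead` mm behind TCP; rows from the measured pose"
    s=robot.get_state(); p=s["tool_pos"]; R=Ro.from_quat(np.roll(s["tool_rot"],-1))
    t=jig2w(J,np.array(pj,float)+ZJ*(ahead-back))[0]; dr=(R.inv()*RJ).as_rotvec()/n; dp=(t-p)/n
    print("t",s["t"],"now",p.round(1),"to",t.round(1),"F",s["ft_force"].round(1),"w",round(s["width"],1))
    o=[]
    for i in range(n):
        d=R.inv().apply(dp)/10; R=R*Ro.from_rotvec(dr); o.append(" ".join(f"{v:.2f}" for v in d)+" "+" ".join(f"{v:.1f}" for v in np.degrees(dr)))
    print("; ".join(o) if np.linalg.norm(dr)*57>.5 else f"{n} x {o[0]}")
def jigpos():
    s=robot.get_state(); c,q=np.cos(J[2]),np.sin(J[2]); d=s["tool_pos"]-[J[0],J[1],0]
    print("jig tcp",(np.array([[c,q,0],[-q,c,0],[0,0,1]])@d).round(1),"contact",(np.array([[c,q,0],[-q,c,0],[0,0,1]])@d-11*ZJ).round(1))
E
python3 -c "
from h import *
plan([-85,79,118],150,12)"
```

```text
t 1.5 now [276.3 615.8 226.6] to [476.8  79.3 211. ] F [-0.  -0.8 -0.6] w 87.6
3.35 3.40 0.13 1.2 3.9 -2.8; 3.17 3.56 0.28 1.2 3.9 -2.8; 2.98 3.71 0.41 1.2 3.9 -2.8; 2.76 3.86 0.52 1.2 3.9 -2.8; 2.53 4.00 0.61 1.2 3.9 -2.8; 2.30 4.13 0.69 1.2 3.9 -2.8; 2.05 4.25 0.75 1.2 3.9 -2.8; 1.79 4.36 0.78 1.2 3.9 -2.8; 1.52 4.45 0.80 1.2 3.9 -2.8; 1.25 4.54 0.80 1.2 3.9 -2.8; 0.98 4.61 0.78 1.2 3.9 -2.8; 0.70 4.67 0.73 1.2 3.9 -2.8
```

Call:
play_rows(
  deltas="3.35 3.4 0.1 1.2 3.9 -2.8 0.55; 3.2 3.6 0.3 1.2 3.9 -2.8 0.55; 3 3.7 0.4 1.2 3.9 -2.8 0.55; 2.8 3.9 0.5 1.2 3.9 -2.8 0.55; 2.5 4 0.6 1.2 3.9 -2.8 0.55; 2.3 4.1 0.7 1.2 3.9 -2.8 0.55; 2 4.25 0.75 1.2 3.9 -2.8 0.55; 1.8 4.4 0.8 1.2 3.9 -2.8 0.55; 1.5 4.4 0.8 1.2 3.9 -2.8 0.55; 1.2 4.5 0.8 1.2 3.9 -2.8 0.55; 1 4.6 0.8 1.2 3.9 -2.8 0.55; 0.7 4.6 0.7 1.2 3.9 -2.8 0.55",
)

```text
t: 2.7
tool_pos: [510.3, 106.9, 309.5]
tool_rot: [-0.026, 0.934, 0.091, 0.345]
ft_force: [0.8, 0.2, -0.2]
width: 39.1
finger_force: 0.0
```

```bash
python3 -c "
from h import *
plan([-85,79,118],80,6);jigpos();print(robot.get_state()['q'].round(2))"
```

```text
t 2.7 now [510.3 106.9 309.5] to [527.9  89.2 164.2] F [ 0.8  0.2 -0.2] w 39.1
-1.40 0.31 2.00 0.1 1.3 0.1; -1.44 0.32 1.96 0.1 1.3 0.1; -1.48 0.32 1.93 0.1 1.3 0.1; -1.53 0.33 1.90 0.1 1.3 0.1; -1.57 0.33 1.86 0.1 1.3 0.1; -1.61 0.34 1.83 0.1 1.3 0.1
jig tcp [-150.1   99.7  309.5] contact [-158.3   99.7  316.9]
[ 0.68 -0.36 -1.02  0.9  -0.42  0.33]
```

Call:
play_rows(
  deltas="-1.4 0.3 2 0.1 1.3 0.1 0.55; -1.4 0.3 2 0.1 1.3 0.1 0.55; -1.5 0.3 1.9 0.1 1.3 0.1 0.55; -1.5 0.3 1.9 0.1 1.3 0.1 0.55; -1.6 0.3 1.9 0.1 1.3 0.1 0.55; -1.6 0.3 1.8 0.1 1.3 0.1 0.55",
)

```text
t: 3.3
tool_pos: [556.1, 75.5, 260.7]
tool_rot: [-0.055, 0.937, 0.095, 0.331]
ft_force: [0.9, 0.4, 0.1]
width: 39.5
finger_force: 0.0
```

```bash
python3 -c "
from h import *
plan([-85,79,118],80,5);jigpos();print(robot.get_state()['q'].round(2))"
```

```text
t 3.3 now [556.1  75.5 260.7] to [527.9  89.2 164.2] F [0.9 0.4 0.1] w 39.5
-1.61 -0.31 1.20 -0.5 1.8 -0.1; -1.65 -0.33 1.15 -0.5 1.8 -0.1; -1.68 -0.34 1.09 -0.5 1.8 -0.1; -1.71 -0.35 1.03 -0.5 1.8 -0.1; -1.74 -0.37 0.98 -0.5 1.8 -0.1
jig tcp [-111.2   60.1  260.7] contact [-119.3   60.1  268.1]
[ 0.43 -0.21 -1.02  0.87 -0.13  0.52]
```

Run:
```python
from h import *
from itertools import product
from scipy.optimize import least_squares
s=robot.get_state()
D=[([1.43712615,.358627,.011891,0,-1.224126,-.288107],[276.334,615.805,226.539],[3.3e-5,.977845,-.209329,0]),([.68,-.36,-1.02,.9,-.42,.33],[510.3,106.9,309.5],[-.026,.934,.091,.345]),(s["q"],s["tool_pos"],s["tool_rot"])]
Q=[Ro.from_quat(np.roll(d[2],-1)) for d in D]
def fk(q,sg,p):
    a1,d1,L1,o,L2,t=p
    R=Ro.from_euler("z",sg[0]*q[0]); x=R.apply([a1,0,d1]); R=R*Ro.from_euler("y",sg[1]*q[1]); x=x+R.apply([0,0,L1])
    R=R*Ro.from_euler("y",sg[2]*q[2]); x=x+R.apply([L2,0,o]); R=R*Ro.from_euler("x",sg[3]*q[3])*Ro.from_euler("y",sg[4]*q[4]); x=x+R.apply([t,0,0])
    return x,R*Ro.from_euler("x",sg[5]*q[5])
best=[]
for sg in product([1],[1],[1,-1],[1,-1],[1,-1],[1,-1]):
    # tool frame offset fixed from sample 0
    E=fk(D[0][0],sg,[0]*6)[1].inv()*Q[0]
    e=[np.degrees((fk(d[0],sg,[0]*6)[1]*E).inv()*Q[i]).magnitude() if 0 else np.degrees(((fk(d[0],sg,[0]*6)[1]*E).inv()*Q[i]).magnitude()) for i,d in enumerate(D)]
    best.append((sum(e),sg,np.round(e,1)))
best.sort(key=lambda b:b[0]); print(best[:3])
sg=best[0][1]
r=least_squares(lambda p:np.concatenate([fk(d[0],sg,p)[0]-d[1] for d in D]),[0,400,450,0,450,200]); print(r.x.round(1),r.fun.round(1))
print(s["q"].tolist())
```

```text
[(np.float64(0.45734769455214414), (1, 1, -1, -1, -1, -1), array([0. , 0.5, 0. ])), (np.float64(158.53187293545034), (1, 1, 1, 1, 1, 1), array([ 0. , 81.8, 76.7])), (np.float64(163.43742649582038), (1, 1, -1, -1, -1, 1), array([ 0. , 71.2, 92.2]))]
[ -98.   761.5  725.7 -192.1  590.3  829.1] [-190.2   24.9    4.    17.1  -21.   -12.7  -31.9   71.2    8.7]
[0.42855725738738504, -0.2091169959733186, -1.0158600717548034, 0.8681248917500695, -0.13391808890578358, 0.5166282003281425]
```

```bash
cat > kin.py <<'E'
from h import *
from scipy.optimize import least_squares
D=[([1.43712615,.358627,.011891,0,-1.224126,-.288107],[276.334,615.805,226.539]),([.68,-.36,-1.02,.9,-.42,.33],[510.3,106.9,309.5]),([0.42855725738738504, -0.2091169959733186, -1.0158600717548034, 0.8681248917500695, -0.13391808890578358, 0.5166282003281425],[556.1,75.5,260.7])]
def fk(q,v):
    v=np.asarray(v).reshape(5,3); R=Ro.from_euler("z",q[0]); x=R.apply(v[0]); R=R*Ro.from_euler("y",q[1]); x=x+R.apply(v[1])
    R=R*Ro.from_euler("y",-q[2]); x=x+R.apply(v[2]); R=R*Ro.from_euler("x",-q[3]); x=x+R.apply(v[3]);R=R*Ro.from_euler("y",-q[4]); x=x+R.apply(v[4])
    return x,R*Ro.from_euler("x",-q[5])
E
python3 - <<'E'
from kin import *
N=["a1","b1","d1","x2","y2","z2","x3","y3","z3","x4","y4","z4","t","ty","tz"]
base=dict(a1=0,d1=300,z2=400,x3=400,z3=0,t=200)
for extra in ([],["b1"],["ty"],["y4"],["b1","x2"],["b1","a1","y4"],["b1","ty"]):
    k=list(dict.fromkeys(list(base)+extra))
    def full(p): return [dict(zip(k,p)).get(n,0) for n in N]
    x0=[base.get(n,0) for n in k]
    r=least_squares(lambda p:np.concatenate([np.concatenate([(fk(d[0],full(p))[0]-d[1]) for d in D]),.002*(p-x0)]),x0)
    print(extra,dict(zip(k,r.x.round(1))),r.fun[:9].round(1))
E
```

```text
[] {'a1': np.float64(-98.0), 'd1': np.float64(761.2), 'z2': np.float64(725.7), 'x3': np.float64(590.2), 'z3': np.float64(-192.0), 't': np.float64(829.0)} [-190.2   24.9    4.    17.   -21.   -12.8  -31.8   71.2    8.7]
['b1'] {'a1': np.float64(455.1), 'd1': np.float64(27.9), 'z2': np.float64(432.1), 'x3': np.float64(30.9), 'z3': np.float64(28.3), 't': np.float64(211.2), 'b1': np.float64(-167.7)} [-24.1   1.5  10.9  -1.6   2.1 -34.3  12.6 -23.7  23.4]
['ty'] {'a1': np.float64(7.6), 'd1': np.float64(215.4), 'z2': np.float64(587.1), 'x3': np.float64(464.4), 'z3': np.float64(-9.9), 't': np.float64(371.3), 'ty': np.float64(-192.1)} [ 0.3 -0.1  0.2  0.2 -0.2 -0.6 -0.2  0.4  0.4]
['y4'] {'a1': np.float64(7.6), 'd1': np.float64(215.4), 'z2': np.float64(587.1), 'x3': np.float64(464.4), 'z3': np.float64(-9.9), 't': np.float64(371.3), 'y4': np.float64(-192.1)} [ 0.3 -0.1  0.2  0.2 -0.2 -0.6 -0.2  0.4  0.4]
['b1', 'x2'] {'a1': np.float64(83.7), 'd1': np.float64(3.8), 'z2': np.float64(415.3), 'x3': np.float64(215.0), 'z3': np.float64(153.2), 't': np.float64(175.8), 'b1': np.float64(-172.6), 'x2': np.float64(174.6)} [-19.    2.6   0.   -5.6   7.    0.   11.7 -25.6  -0. ]
['b1', 'a1', 'y4'] {'a1': np.float64(6.2), 'd1': np.float64(216.1), 'z2': np.float64(587.6), 'x3': np.float64(465.8), 'z3': np.float64(-10.1), 't': np.float64(371.9), 'b1': np.float64(0.5), 'y4': np.float64(-192.6)} [ 0.3 -0.1  0.1  0.2 -0.2 -0.5 -0.2  0.5  0.3]
['b1', 'ty'] {'a1': np.float64(6.2), 'd1': np.float64(216.1), 'z2': np.float64(587.6), 'x3': np.float64(465.8), 'z3': np.float64(-10.1), 't': np.float64(371.9), 'b1': np.float64(0.5), 'ty': np.float64(-192.6)} [ 0.3 -0.1  0.1  0.2 -0.2 -0.5 -0.2  0.5  0.3]
```

```bash
cat >> kin.py <<'E'
V=[7.6,0,215.4,0,0,587.1,464.4,0,-9.9,0,-192.1,0,371.3,0,0]
LO=np.array([-3.07,-1.43,-1.02,-3.03,-3.05,-3.03]);HI=np.array([3.07,2.12,1.25,1.67,0,3.03])
q0=np.array(D[0][0]); EO=fk(q0,V)[1].inv()*Ro.from_quat([.977845,-.209329,0,0])
def Rt(tau,flip=1,yaw=0):
    z=np.array([np.sin(tau),0,-np.cos(tau)]); y=np.array([0,-flip,0]); return Ro.from_euler("z",J[2]+yaw)*Ro.from_matrix(np.array([np.cross(y,z),y,z]).T)
def ik(p,R,q):
    f=lambda q:np.concatenate([(fk(q,V)[0]-p)/100,((fk(q,V)[1]*EO).inv()*R).as_rotvec()])
    r=least_squares(f,np.clip(q,LO+.02,HI-.02),bounds=(LO+.01,HI-.01)); return r.x,np.linalg.norm(r.fun)
E
python3 - <<'E'
from kin import *
rng=np.random.default_rng(0)
for flip in(1,-1):
  for tau in (35,40,48):
    R=Rt(np.radians(tau),flip); z=Ro.from_euler("z",-J[2]).apply(R.as_matrix()[:,2])
    for nm,pj in(("lock",[-85,79,118]),("lever",[-85,-167,172])):
      for back in(0,80,150):
        p=jig2w(J,np.array(pj)+z*(11-back))[0]; S=set()
        for i in range(12):
            q,e=ik(p,R,rng.uniform(LO,HI) if i else q0)
            if e<1e-3: S.add(tuple(q.round(1)))
        print(flip,tau,nm,back,[list(map(float,s)) for s in S])
E
```

```text
1 35 lock 0 []
1 35 lock 80 []
1 35 lock 150 []
1 35 lever 0 [[0.0, 0.1, -0.5, -0.3, -0.4, 2.0]]
1 35 lever 80 [[-0.0, -0.0, -0.5, -0.2, -0.5, 2.0]]
1 35 lever 150 [[-0.0, -0.1, -0.5, -0.2, -0.6, 1.9]]
1 40 lock 0 []
1 40 lock 80 []
1 40 lock 150 []
1 40 lever 0 [[-0.0, 0.1, -0.5, -0.5, -0.3, 2.2]]
1 40 lever 80 [[-0.1, -0.0, -0.5, -0.4, -0.4, 2.1]]
1 40 lever 150 [[-0.1, -0.2, -0.5, -0.3, -0.6, 2.1]]
1 48 lock 0 []
1 48 lock 80 []
1 48 lock 150 []
1 48 lever 0 [[-0.2, 0.1, -0.4, -0.9, -0.4, 2.8]]
1 48 lever 80 [[-0.2, -0.0, -0.5, -0.8, -0.4, 2.6]]
1 48 lever 150 [[-0.2, -0.2, -0.5, -0.7, -0.5, 2.4]]
-1 35 lock 0 []
-1 35 lock 80 []
-1 35 lock 150 []
-1 35 lever 0 [[0.0, 0.1, -0.5, -0.3, -0.4, -1.1]]
-1 35 lever 80 [[-0.0, -0.0, -0.5, -0.2, -0.5, -1.2]]
-1 35 lever 150 [[-0.0, -0.1, -0.5, -0.2, -0.6, -1.2]]
-1 40 lock 0 []
-1 40 lock 80 []
-1 40 lock 150 []
-1 40 lever 0 [[-0.0, 0.1, -0.5, -0.5, -0.3, -0.9]]
-1 40 lever 80 [[-0.1, -0.0, -0.5, -0.4, -0.4, -1.0]]
-1 40 lever 150 [[-0.1, -0.2, -0.5, -0.3, -0.6, -1.1]]
-1 48 lock 0 []
-1 48 lock 80 []
-1 48 lock 150 []
-1 48 lever 0 [[-0.2, 0.1, -0.4, -0.9, -0.4, -0.4]]
-1 48 lever 80 [[-0.2, -0.0, -0.5, -0.8, -0.4, -0.6]]
-1 48 lever 150 [[-0.2, -0.2, -0.5, -0.7, -0.5, -0.7]]
```

```bash
time python3 - <<'E'
from kin import *
rng=np.random.default_rng(1)
for tau in (35,42,50):
  for yaw in (-50,-25,0,25,50):
    R=Rt(np.radians(tau),1,np.radians(yaw)); z=R.as_matrix()[:,2]
    for back in(0,100):
        p=jig2w(J,[-85,79,118])[0]+z*(11-back); S={};m=9
        for i in range(14):
            q,e=ik(p,R,np.r_[rng.uniform(-1,1),rng.uniform(-1,1),rng.uniform(-1,1),rng.uniform(LO,HI)[3:]]); m=min(m,e)
            if e<1e-3: S[tuple(q[:5].round(1))]=q
        print(tau,yaw,back,round(m,3),[s.round(2).tolist() for s in S.values()])
E
```

```text
35 -50 0 0.0 [[0.6, 0.24, -0.98, 1.34, -0.6, -0.93]]
35 -50 100 0.0 [[0.88, 0.1, -0.88, 0.9, -0.82, -0.7]]
35 -25 0 0.062 []
35 -25 100 0.074 []
35 0 0 0.169 []
35 0 100 0.087 []
35 25 0 0.0 [[0.36, 0.15, -0.56, -0.53, -0.31, 2.3]]
35 25 100 0.0 [[0.36, -0.07, -0.62, -0.35, -0.46, 2.11]]
35 50 0 0.0 [[0.13, 0.25, -0.33, -0.75, -0.75, 3.01]]
35 50 100 0.0 [[0.04, 0.11, -0.31, -0.66, -0.92, 2.94]]
42 -50 0 0.02 []
42 -50 100 0.0 [[0.92, 0.13, -0.96, 1.08, -0.86, -0.92]]
42 -25 0 0.065 []
42 -25 100 0.087 []
42 0 0 0.142 []
42 0 100 0.204 []
42 25 0 0.0 [[0.2, 0.15, -0.5, -0.9, -0.36, 2.76]]
42 25 100 0.0 [[0.22, -0.08, -0.59, -0.66, -0.45, 2.49]]
42 50 0 0.012 []
42 50 100 0.053 []
50 -50 0 0.074 []
50 -50 100 0.024 []
50 -25 0 0.089 []
50 -25 100 0.081 []
50 0 0 0.011 []
50 0 100 0.124 []
50 25 0 0.0 [[-0.04, 0.19, -0.49, -1.31, -0.51, -2.97]]
50 25 100 0.011 []
50 50 0 0.0 [[-0.13, 0.32, -0.31, -1.12, -0.92, -2.8]]
50 50 100 0.0 [[-0.25, 0.2, -0.31, -1.01, -1.07, -2.88]]
real	0m8.808s
user	0m9.186s
sys	0m0.072s
```

```bash
time python3 - <<'E'
from kin import *
rng=np.random.default_rng(1)
g=np.array(np.meshgrid([-39,0,39],np.linspace(-97,97,15),[-60,-100,-150,-250],indexing="ij")).reshape(3,-1).T  # tool frame rel TCP
def clr(R,p):   # jig frame
    P=R.apply(g)+p; lo,hi=np.array([-80,0,155]),np.array([50,120,210]); d=np.maximum(np.maximum(lo-P,P-hi),0); return np.linalg.norm(d,axis=1).min()
pts=[[-85,50+52*np.sin(a),75+52*np.cos(a)] for a in(.9,0,-.75)]
W=Ro.from_euler("z",J[2]); res=[]
for tau in (38,42,46,50,54):
  for yaw in (8,14,20,26,32):
    for roll in (0,8,16,24,32):
      R=Rt(np.radians(tau),-1,np.radians(yaw)); R=R*Ro.from_euler("z",roll,degrees=True); Rj=W.inv()*R; z=Rj.as_matrix()[:,2]
      c=min(clr(Rj,np.array(p)+z*7) for p in pts)
      if c<8: continue
      best=None
      for s in ([.2,.1,-.5,-.7,-.4,-.5],[.0,.2,-.5,-1.2,-.5,0.2]):
        qs=[];q=np.array(s)
        for p,b in((pts[0],0),(pts[1],0),(pts[2],0),(pts[2],100),(pts[0],100)):
            q,e=ik(jig2w(J,np.array(p)+z*(7-b))[0],R,q)
            if e>1e-3: break
            qs.append(q)
        else:
            m=np.min([np.minimum(q-LO,HI-q).min() for q in qs]); best=max(best or (0,),(m,[x.round(2).tolist() for x in qs]),key=lambda t:t[0])
      if best: res.append((round(c,1),round(best[0],2),tau,yaw,roll,Rj.as_matrix()[:,1].round(2).tolist(),best[1]))
res.sort(key=lambda r:-min(r[0]/20,r[1]/.3))
for r in res[:6]: print(r)
print(len(res))
E
```

```text
(np.float64(21.4), np.float64(0.35), 54, 14, 24, [0.01, 0.94, 0.33], [[-0.14, 0.19, -0.59, -1.72, -0.46, 0.11], [-0.15, 0.15, -0.55, -1.54, -0.47, -0.08], [-0.25, 0.21, -0.53, -1.55, -0.54, 0.01], [-0.26, -0.03, -0.61, -1.28, -0.57, -0.3], [-0.01, -0.09, -0.67, -1.33, -0.37, -0.41]])
(np.float64(19.7), np.float64(0.39), 54, 20, 32, [0.0, 0.9, 0.43], [[-0.14, 0.21, -0.55, -1.6, -0.54, -0.08], [-0.18, 0.18, -0.52, -1.46, -0.57, -0.22], [-0.27, 0.23, -0.49, -1.46, -0.63, -0.14], [-0.34, 0.03, -0.56, -1.25, -0.71, -0.36], [-0.13, -0.03, -0.63, -1.31, -0.55, -0.42]])
(np.float64(17.5), np.float64(0.35), 54, 14, 16, [-0.08, 0.97, 0.22], [[-0.14, 0.19, -0.59, -1.72, -0.46, 0.25], [-0.15, 0.15, -0.55, -1.54, -0.47, 0.06], [-0.25, 0.21, -0.53, -1.55, -0.54, 0.15], [-0.26, -0.03, -0.61, -1.28, -0.57, -0.16], [-0.01, -0.09, -0.67, -1.33, -0.37, -0.27]])
(np.float64(16.4), np.float64(0.39), 54, 20, 24, [-0.09, 0.94, 0.33], [[-0.14, 0.21, -0.55, -1.6, -0.54, 0.06], [-0.18, 0.18, -0.52, -1.46, -0.57, -0.08], [-0.27, 0.23, -0.49, -1.46, -0.63, -0.0], [-0.34, 0.03, -0.56, -1.25, -0.71, -0.22], [-0.13, -0.03, -0.63, -1.31, -0.55, -0.28]])
(np.float64(14.6), np.float64(0.44), 54, 26, 32, [-0.09, 0.9, 0.43], [[-0.15, 0.24, -0.52, -1.5, -0.62, -0.11], [-0.2, 0.21, -0.48, -1.39, -0.66, -0.21], [-0.28, 0.26, -0.45, -1.38, -0.72, -0.14], [-0.38, 0.09, -0.5, -1.21, -0.83, -0.29], [-0.21, 0.02, -0.58, -1.28, -0.69, -0.34]])
(np.float64(13.6), np.float64(0.35), 54, 14, 32, [0.1, 0.9, 0.43], [[-0.14, 0.19, -0.59, -1.72, -0.46, -0.03], [-0.15, 0.15, -0.55, -1.54, -0.47, -0.22], [-0.25, 0.21, -0.53, -1.55, -0.54, -0.13], [-0.26, -0.03, -0.61, -1.28, -0.57, -0.44], [-0.01, -0.09, -0.67, -1.33, -0.37, -0.55]])
15
real	0m3.226s
user	0m3.749s
sys	0m0.032s
```

```bash
cat > s.py <<'E'
from kin import *
g=np.array(np.meshgrid([-39,0,39],np.linspace(-97,97,15),[-64,-100,-150,-250],indexing="ij")).reshape(3,-1).T
def clr(R,p):
    P=R.apply(g)+p; lo,hi=np.array([-80,0,155]),np.array([50,120,210]); d=np.maximum(np.maximum(lo-P,P-hi),0); return np.linalg.norm(d,axis=1).min()
pts=[[-85,50+52*np.sin(a),75+52*np.cos(a)] for a in(.9,0,-.75)]
W=Ro.from_euler("z",J[2])
for tau in (50,54,58,62):
  for yaw in (6,10,14,20):
    for roll in (-8,0,8,16):
      R=Rt(np.radians(tau),-1,np.radians(yaw)); R=R*Ro.from_euler("z",roll,degrees=True); Rj=W.inv()*R; z=Rj.as_matrix()[:,2]
      c=min(clr(Rj,np.array(p)+z*7) for p in pts)
      if c<10: continue
      for s in ([.2,.1,-.5,-.7,-.4,-.5],[.0,.2,-.5,-1.2,-.5,0.2]):
        qs=[];q=np.array(s)
        for p,b in((pts[0],0),(pts[1],0),(pts[2],0),(pts[2],100),(pts[0],100)):
            q,e=ik(jig2w(J,np.array(p)+z*(7-b))[0],R,q)
            if e>1e-3: break
            qs.append(q)
        else:
            print(round(c,1),round(np.min([np.minimum(q-LO,HI-q).min() for q in qs]),2),tau,yaw,roll,Rj.as_matrix()[:,1].round(2).tolist(),qs[0].round(2).tolist()); break
E
python3 s.py
```

```text
13.4 0.19 54 10 0 [-0.17, 0.98, 0.0] [-0.14, 0.19, -0.62, -1.82, -0.42, 0.6]
19.5 0.19 54 10 8 [-0.09, 0.99, 0.11] [-0.14, 0.19, -0.62, -1.82, -0.42, 0.46]
26.3 0.19 54 10 16 [-0.01, 0.97, 0.22] [-0.14, 0.19, -0.62, -1.82, -0.42, 0.32]
13.2 0.35 54 14 8 [-0.16, 0.98, 0.11] [-0.14, 0.19, -0.59, -1.72, -0.46, 0.39]
20.5 0.35 54 14 16 [-0.08, 0.97, 0.22] [-0.14, 0.19, -0.59, -1.72, -0.46, 0.25]
11.7 0.39 54 20 16 [-0.18, 0.96, 0.22] [-0.14, 0.21, -0.55, -1.6, -0.54, 0.2]
16.2 0.26 58 6 -8 [-0.18, 0.98, -0.12] [-0.3, 0.25, -0.74, -2.13, -0.6, 1.14]
23.8 0.26 58 6 0 [-0.1, 0.99, 0.0] [-0.3, 0.25, -0.74, -2.13, -0.6, 1.0]
29.6 0.26 58 6 8 [-0.03, 0.99, 0.12] [-0.3, 0.25, -0.74, -2.13, -0.6, 0.86]
27.8 0.26 58 6 16 [0.04, 0.97, 0.23] [-0.3, 0.25, -0.74, -2.13, -0.6, 0.72]
17.8 0.29 58 10 0 [-0.17, 0.98, -0.0] [-0.28, 0.25, -0.69, -2.0, -0.6, 0.89]
23.3 0.29 58 10 8 [-0.1, 0.99, 0.12] [-0.28, 0.25, -0.69, -2.0, -0.6, 0.75]
29.6 0.29 58 10 16 [-0.02, 0.97, 0.23] [-0.28, 0.25, -0.69, -2.0, -0.6, 0.61]
11.7 0.31 58 14 0 [-0.24, 0.97, 0.0] [-0.27, 0.25, -0.65, -1.88, -0.62, 0.8]
17.0 0.31 58 14 
[... 550 characters left out ...]
0 -8 [-0.24, 0.96, -0.12] [-0.38, 0.33, -0.76, -2.11, -0.77, 1.24]
22.1 0.21 62 10 0 [-0.17, 0.98, -0.0] [-0.38, 0.33, -0.76, -2.11, -0.77, 1.1]
26.9 0.21 62 10 8 [-0.11, 0.99, 0.12] [-0.38, 0.33, -0.76, -2.11, -0.77, 0.96]
33.0 0.21 62 10 16 [-0.04, 0.97, 0.24] [-0.38, 0.33, -0.76, -2.11, -0.77, 0.82]
16.0 0.26 62 14 0 [-0.24, 0.97, -0.0] [-0.37, 0.32, -0.71, -1.99, -0.77, 1.01]
20.6 0.26 62 14 8 [-0.18, 0.98, 0.12] [-0.37, 0.32, -0.71, -1.99, -0.77, 0.87]
27.1 0.26 62 14 16 [-0.11, 0.96, 0.24] [-0.37, 0.32, -0.71, -1.99, -0.77, 0.73]
11.3 0.32 62 20 8 [-0.28, 0.95, 0.12] [-0.35, 0.33, -0.64, -1.84, -0.79, 0.76]
18.3 0.32 62 20 16 [-0.21, 0.95, 0.24] [-0.35, 0.33, -0.64, -1.84, -0.79, 0.62]
```

```bash
cat >> kin.py <<'E'
TL=Rt(np.radians(56),-1,np.radians(14))*Ro.from_euler("z",8,degrees=True); TJ=Ro.from_euler("z",-J[2])*TL; ZT=TJ.as_matrix()[:,2]
def tgt(pj,ahead=7): return jig2w(J,np.array(pj,float)+ZT*ahead)[0]
def rows(poses):
    s=robot.get_state(); p=s["tool_pos"]; R=Ro.from_quat(np.roll(s["tool_rot"],-1)); o=[]
    for P,Q in poses:
        d=R.inv().apply(P-p)/10; r=np.degrees((R.inv()*Q).as_rotvec()); o.append(" ".join(f"{v:.2f}" for v in d)+"  "+" ".join(f"{v:.1f}" for v in r)+f"   |{np.linalg.norm(d):.1f} {np.linalg.norm(r):.1f}"); p,R=P,Q
    print("\n".join(o))
def jrows(q,n):
    s=robot.get_state()["q"]; L=[]
    for i in range(1,n+1):
        x,R=fk(s+(q-s)*i/n,V); L.append((x,R*EO))
    rows(L); return L
E
python3 - <<'E'
from kin import *
s=robot.get_state(); print(fk(s["q"],V)[0]-s["tool_pos"])
for nm,pj in (("lock",[-85,79,118]),("lockrel",[-85,21,118]),("lever",[-85,-167,172]),("leverend",[-85,-73,172])):
    q=np.array([-.2,.2,-.6,-1.7,-.5,.3])
    for b in(0,100):
        q,e=ik(tgt(pj,7-b),TL,q); print(nm,b,q.round(2),round(e,4))
        if nm=="lock": qt=q
jrows(qt,16)
E
```

```text
[-0.22422112  0.4395359   0.37339794]
lock 0 [-0.2   0.19 -0.6  -1.73 -0.52  0.44] 0.0
lock 100 [-0.13 -0.08 -0.67 -1.4  -0.47  0.01] 0.0
lockrel 0 [-0.29  0.21 -0.55 -1.62 -0.59  0.38] 0.0
lockrel 100 [-0.31 -0.02 -0.62 -1.36 -0.62  0.08] 0.0
lever 0 [-0.52  0.24 -0.32 -1.26 -0.79  0.1 ] 0.0
lever 100 [-0.64  0.1  -0.35 -1.14 -0.93  0.01] 0.0
leverend 0 [-0.37  0.15 -0.43 -1.33 -0.66  0.08] 0.0
leverend 100 [-0.46 -0.03 -0.48 -1.17 -0.78 -0.07] 0.0
-1.18 4.05 0.08  -1.5 -0.7 11.5   |4.2 11.6
-1.00 3.83 0.16  -1.3 -0.6 11.5   |4.0 11.6
-0.85 3.53 0.19  -1.0 -0.7 11.5   |3.6 11.5
-0.75 3.21 0.24  -0.8 -0.7 11.4   |3.3 11.5
-0.70 2.87 0.28  -0.5 -0.8 11.4   |3.0 11.4
-0.72 2.52 0.33  -0.2 -1.0 11.4   |2.6 11.4
-0.79 2.17 0.38  0.0 -1.1 11.3   |2.3 11.4
-0.92 1.83 0.44  0.3 -1.4 11.2   |2.1 11.3
-1.11 1.51 0.50  0.5 -1.7 11.1   |1.9 11.3
-1.36 1.22 0.57  0.7 -2.0 11.0   |1.9 11.2
-1.65 0.96 0.64  0.8 -2.3 10.9   |2.0 11.2
-1.99 0.76 0.71  0.9 -2.7 10.7   |2.2 11.1
-2.36 0.61 0.79  0.9 -3.1 10.5   |2.6 11.0
-2.76 0.52 0.88  0.9 -3.6 10.4   |2.9 11.0
-3.18 0.50 0.98  0.8 -4.0 10.2   |3.4 10.9
-3.59 0.54 1.08  0.7 -4.4 9.9   |3.8 10.9
```

```bash
cat > p.py <<'E'
from kin import *
qt,e=ik(tgt([-85,79,118],7-110),TL,np.array([-.13,-.08,-.67,-1.4,-.47,0])); s=robot.get_state()["q"]
n=28; L=[]
for i in range(1,n+1):
    t=i/n; q=s+(qt-s)*t+np.sin(np.pi*min(1,t*1.0))**.8*np.array([0,-.1,.1,0,-.4,0]); x,R=fk(q,V); L.append((x,R*EO))
np.save("L.npy",[np.r_[x,R.as_quat()] for x,R in L])
print([x.round().tolist() for x,_ in L][::4]); rows(L)
E
python3 p.py
```

```text
[[557.0, 33.0, 267.0], [519.0, -78.0, 254.0], [456.0, -111.0, 218.0], [407.0, -81.0, 184.0], [390.0, -19.0, 167.0], [411.0, 42.0, 169.0], [459.0, 76.0, 180.0]]
-0.14 4.17 -1.14  -3.8 -0.5 6.8   |4.3 7.8
-0.41 3.44 -0.67  -2.7 -0.8 6.8   |3.5 7.3
-0.55 3.04 -0.49  -2.1 -1.0 6.7   |3.1 7.1
-0.67 2.70 -0.35  -1.7 -1.2 6.6   |2.8 7.0
-0.78 2.39 -0.23  -1.4 -1.4 6.6   |2.5 6.8
-0.90 2.11 -0.12  -1.1 -1.6 6.5   |2.3 6.7
-1.00 1.85 -0.02  -0.8 -1.8 6.3   |2.1 6.6
-1.11 1.60 0.07  -0.5 -1.9 6.2   |1.9 6.5
-1.20 1.38 0.15  -0.3 -2.1 6.1   |1.8 6.4
-1.29 1.17 0.23  -0.1 -2.2 6.0   |1.8 6.4
-1.37 0.98 0.31  0.1 -2.3 5.9   |1.7 6.3
-1.43 0.81 0.39  0.3 -2.4 5.8   |1.7 6.2
-1.48 0.65 0.46  0.4 -2.5 5.7   |1.7 6.2
-1.52 0.51 0.52  0.6 -2.5 5.6   |1.7 6.2
-1.54 0.38 0.58  0.7 -2.5 5.6   |1.7 6.2
-1.54 0.26 0.64  0.9 -2.6 5.5   |1.7 6.1
-1.54 0.15 0.69  1.0 -2.6 5.5   |1.7 6.2
-1.51 0.05 0.73  1.1 -2.5 5.5   |1.7 6.2
-1.47 -0.05 0.77  1.3 -2.5 5.5   |1.7 6.2
-1.42 -0.15 0.81  1.4 -2.5 5.6   |1.6 6.2
-1.36 -0.25 0.83  1.6 -2.4 5.6   |1.6 6.3
-1.28 -0.34 0.85  1.7 -2.3 5.7   |1.6 6.4
-1.19 -0.45 0.86  1.9 -2.2 5.7   |1.5 6.4
-1.09 -0.55 0.86  2.0 -2.1 5.8   |1.5 6.5
-0.97 -0.68 0.86  2.2 -2.0 5.9   |1.5 6.6
-0.83 -0.82 0.86  2.5 -1.8 6.0   |1.4 6.8
-0.61 -1.03 0.85  2.8 -1.6 6.2   |1.5 7.0
0.01 -1.62 0.84  3.8 -1.1 6.5   |1.8 7.6
```

Call:
play_rows(
  deltas="-0.14 4.2 -1.14 -3.8 -0.5 6.8 0.3; -0.4 3.4 -0.7 -2.7 -0.8 6.8 0.3; -0.55 3 -0.5 -2.1 -1 6.7 0.3; -0.7 2.7 -0.35 -1.7 -1.2 6.6 0.3; -0.8 2.4 -0.2 -1.4 -1.4 6.6 0.3; -0.9 2.1 -0.1 -1.1 -1.6 6.5 0.3; -1 1.85 0 -0.8 -1.8 6.3 0.3; -1.1 1.6 0.1 -0.5 -1.9 6.2 0.3; -1.2 1.4 0.15 -0.3 -2.1 6.1 0.3; -1.3 1.2 0.2 -0.1 -2.2 6 0.3",
)

```text
t: 4.3
tool_pos: [439.8, -107.4, 208.4]
tool_rot: [-0.121, 0.865, -0.458, 0.168]
ft_force: [-0.3, 0.3, 0.2]
width: 61.3
finger_force: 0.0
```

```bash
python3 - <<'E'
from kin import *
L=np.load("L.npy"); s=robot.get_state(); print(s["t"],s["q"].round(2),s["tool_pos"].round(),L[9][:3].round())
R=Ro.from_quat(np.roll(s["tool_rot"],-1)); print(np.degrees((R.inv()*Ro.from_quat(L[9][3:])).as_rotvec()).round(1))
E
sed -i 's/n=28/n=18/; s/-.1,.1,0,-.4/0,0,0,-.25/' p.py; python3 p.py
```

```text
4.3 [ 0.23 -0.26 -0.8   0.07 -0.62  0.32] [ 440. -107.  208.] [ 441. -108.  209.]
[ 0.   0.2 -0.2]
[[416.0, -103.0, 188.0], [349.0, -51.0, 138.0], [340.0, 25.0, 126.0], [392.0, 80.0, 141.0], [477.0, 79.0, 169.0]]
-1.94 2.29 0.96  -2.3 -3.2 5.8   |3.2 7.0
-1.90 1.92 0.84  -1.3 -3.0 5.7   |2.8 6.6
-1.86 1.58 0.87  -0.9 -3.0 5.6   |2.6 6.4
-1.83 1.29 0.88  -0.5 -3.0 5.5   |2.4 6.3
-1.80 1.01 0.89  -0.2 -3.0 5.5   |2.2 6.2
-1.78 0.74 0.89  0.2 -3.0 5.4   |2.1 6.2
-1.75 0.47 0.88  0.5 -3.0 5.4   |2.0 6.2
-1.73 0.20 0.87  0.9 -2.9 5.3   |1.9 6.2
-1.71 -0.07 0.86  1.2 -2.9 5.3   |1.9 6.2
-1.69 -0.33 0.84  1.6 -2.9 5.3   |1.9 6.3
-1.67 -0.57 0.82  1.9 -2.8 5.3   |1.9 6.4
-1.65 -0.81 0.80  2.3 -2.8 5.4   |2.0 6.5
-1.63 -1.03 0.77  2.6 -2.7 5.4   |2.1 6.6
-1.61 -1.24 0.75  2.9 -2.7 5.5   |2.2 6.7
-1.58 -1.43 0.72  3.2 -2.6 5.5   |2.3 6.9
-1.55 -1.62 0.70  3.5 -2.5 5.6   |2.3 7.1
-1.51 -1.84 0.66  3.9 -2.4 5.7   |2.5 7.3
-1.44 -2.44 0.60  4.8 -2.3 5.8   |2.9 7.9
```

Call:
play_rows(
  deltas="-1.37 1 0.3 0.1 -2.3 5.9 0.3; -1.43 0.8 0.4 0.3 -2.4 5.8 0.3; -1.5 0.65 0.5 0.4 -2.5 5.7 0.3; -1.5 0.5 0.5 0.6 -2.5 5.6 0.3; -1.5 0.4 0.6 0.7 -2.5 5.6 0.3; -1.5 0.3 0.6 0.9 -2.6 5.5 0.3; -1.5 0.15 0.7 1 -2.6 5.5 0.3; -1.5 0 0.7 1.1 -2.5 5.5 0.3; -1.5 0 0.8 1.3 -2.5 5.5 0.3; -1.4 -0.15 0.8 1.4 -2.5 5.6 0.3; -1.4 -0.25 0.8 1.6 -2.4 5.6 0.3",
)

```text
t: 5.4
tool_pos: [409.6, 42.7, 169.7]
tool_rot: [0.352, -0.507, 0.784, 0.069]
ft_force: [0.8, 0.5, 0.5]
width: 61.2
finger_force: 0.0
```

Call:
play_rows(
  deltas="-1.3 -0.35 0.85 1.7 -2.3 5.7 0.3; -1.2 -0.45 0.85 1.9 -2.2 5.7 0.3; -1.1 -0.55 0.85 2 -2.1 5.8 0.3; -1 -0.7 0.85 2.2 -2 5.9 0.3; -0.8 -0.8 0.85 2.5 -1.8 6 0.3; -0.6 -1 0.85 2.8 -1.6 6.2 0.3; 0 -1.6 0.85 3.8 -1.1 6.5 0.3",
)

```text
t: 6.1
tool_pos: [500.1, 62.9, 176.7]
tool_rot: [0.45, -0.128, 0.874, 0.135]
ft_force: [-0.2, 0.3, -0.2]
width: 61.5
finger_force: 0.0
```

```bash
cat >> kin.py <<'E'
def lin(pj,n,ahead=7):
    s=robot.get_state(); p=s["tool_pos"]; R=Ro.from_quat(np.roll(s["tool_rot"],-1)); t=tgt(pj,ahead); dr=(R.inv()*TL).as_rotvec()
    c=Ro.from_euler("z",-J[2]).apply(p-[J[0],J[1],0])-7*ZT
    print("t",round(s["t"],2),"contact jig",c.round(1),"F(jig)",Ro.from_euler("z",-J[2]).apply(s["ft_force"]).round(1),"w",round(s["width"],1),"q",s["q"].round(2))
    rows([(p+(t-p)*i/n,R*Ro.from_rotvec(dr*i/n)) for i in range(1,n+1)])
E
python3 - <<'E'
from kin import *
print("axes in jig: x,y,z",TJ.as_matrix().T.round(2).tolist())
lin([-85,66,118],5,7-60)
for n in("side","top"):
    c=cams.capture(n); im=c["color"][:,:,::-1]; im=im[60:260,200:460]; cv2.imwrite(f"pics/{n}2.png",cv2.resize(im,None,fx=3,fy=3,interpolation=3))
E
```

```text
axes in jig: x,y,z [[-0.57, 0.0, -0.82], [-0.16, 0.98, 0.12], [0.8, 0.2, -0.56]]
t 6.1 contact jig [-174.2   57.   180.6] F(jig) [-0.2  0.3 -0.2] w 61.5 q [-0.14 -0.11 -0.68 -1.37 -0.48 -0.03]
0.01 -0.26 0.97  -0.0 0.0 -0.1   |1.0 0.1
0.01 -0.26 0.97  -0.0 0.0 -0.1   |1.0 0.1
0.01 -0.26 0.97  -0.0 0.0 -0.1   |1.0 0.1
0.01 -0.26 0.97  -0.0 0.0 -0.1   |1.0 0.1
0.01 -0.26 0.97  -0.0 0.0 -0.1   |1.0 0.1
```

View pics/side2.png

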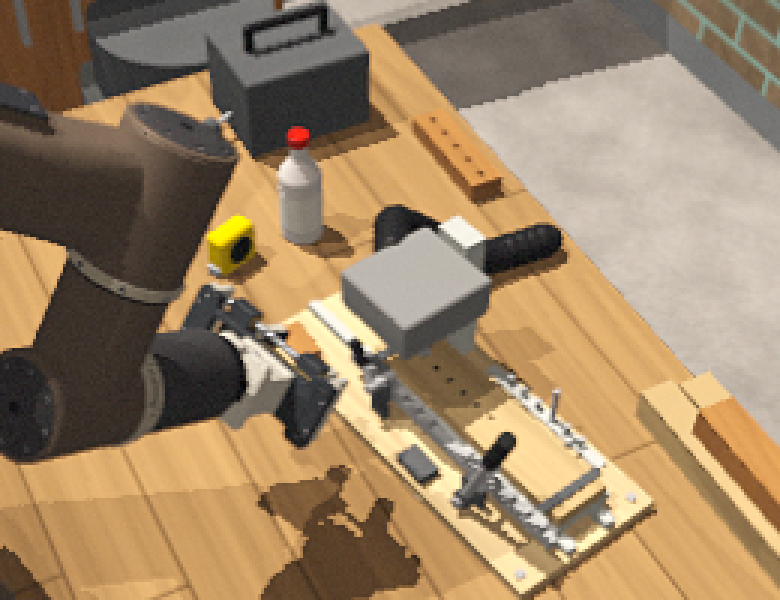

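Run:
```python
from kin import *
for q in (ik(tgt([-85,73,118]),TL,np.array([-.2,.19,-.6,-1.7,-.5,.4]))[0],ik(tgt([-85,21,118]),TL,np.array([-.2,.19,-.6,-1.7,-.5,.4]))[0]):
    v=np.array(V).reshape(5,3).copy(); v[4]=0; print("wrist end",fk(q,v.ravel())[0].round()); v[3]=0; print("forearm end",fk(q,v.ravel())[0].round())
lin([-85,73,118],12)
```

```text
wrist end [306. -35. 322.]
forearm end [431. -90. 456.]
wrist end [316. -86. 322.]
forearm end [ 440. -133.  460.]
t 6.2 contact jig [-175.    57.   179.3] F(jig) [-0.  -0.4  0. ] w 61.4 q [-0.14 -0.11 -0.68 -1.37 -0.48 -0.03]
-0.01 -0.05 0.92  0.0 -0.0 -0.0   |0.9 0.0
-0.01 -0.05 0.92  0.0 -0.0 -0.0   |0.9 0.0
-0.01 -0.05 0.92  0.0 -0.0 -0.0   |0.9 0.0
-0.01 -0.05 0.92  0.0 -0.0 -0.0   |0.9 0.0
-0.01 -0.05 0.92  0.0 -0.0 -0.0   |0.9 0.0
-0.01 -0.05 0.92  0.0 -0.0 -0.0   |0.9 0.0
-0.01 -0.05 0.92  0.0 -0.0 -0.0   |0.9 0.0
-0.01 -0.05 0.92  0.0 -0.0 -0.0   |0.9 0.0
-0.01 -0.05 0.92  0.0 -0.0 -0.0   |0.9 0.0
-0.01 -0.05 0.92  0.0 -0.0 -0.0   |0.9 0.0
-0.01 -0.05 0.92  0.0 -0.0 -0.0   |0.9 0.0
-0.01 -0.05 0.92  0.0 -0.0 -0.0   |0.9 0.0
```

Heights are safe. I'll go most of the way in and check the force.

Call:
play_rows(
  deltas="0 -0.1 1 0 0 0 0.3; 0 -0.1 1.3 0 0 0 0.3; 0 0 1.3 0 0 0 0.3; 0 -0.1 1.3 0 0 0 0.3; 0 0 1.3 0 0 0 0.3; 0 -0.1 1 0 0 0 0.3; 0 -0.1 1 0 0 0 0.3; 0 -0.1 1 0 0 0 0.3; 0 0 1 0 0 0 0.3; 0 0 0.7 0 0 0 0.3; 0 0 0 0 0 0 0.3",
)

```text
t: 7.3
tool_pos: [583.2, 96.3, 113.9]
tool_rot: [0.449, -0.131, 0.874, 0.135]
ft_force: [-0.2, -0.0, -0.3]
width: 61.3
finger_force: 0.0
```

Run:
```python
from kin import *
th=1.22; lin([-85,50+46*np.sin(-.6)+30-8,75+46*np.cos(.6)+6],10)
c=cams.capture("side"); im=c["color"][140:240,250:385,::-1]; cv2.imwrite("pics/s3.png",cv2.resize(im,None,fx=5,fy=5,interpolation=3))
```

```text
t 7.3 contact jig [-86.3  73.9 117.8] F(jig) [-0.2  0.  -0.3] w 61.3 q [-0.22  0.19 -0.61 -1.72 -0.54  0.44]
-0.02 -0.27 -0.05  0.0 -0.0 -0.0   |0.3 0.0
-0.02 -0.27 -0.05  0.0 -0.0 -0.0   |0.3 0.0
-0.02 -0.27 -0.05  0.0 -0.0 -0.0   |0.3 0.0
-0.02 -0.27 -0.05  0.0 -0.0 -0.0   |0.3 0.0
-0.02 -0.27 -0.05  0.0 -0.0 -0.0   |0.3 0.0
-0.02 -0.27 -0.05  0.0 -0.0 -0.0   |0.3 0.0
-0.02 -0.27 -0.05  0.0 -0.0 -0.0   |0.3 0.0
-0.02 -0.27 -0.05  0.0 -0.0 -0.0   |0.3 0.0
-0.02 -0.27 -0.05  0.0 -0.0 -0.0   |0.3 0.0
-0.02 -0.27 -0.05  0.0 -0.0 -0.0   |0.3 0.0
```

View pics/s3.png

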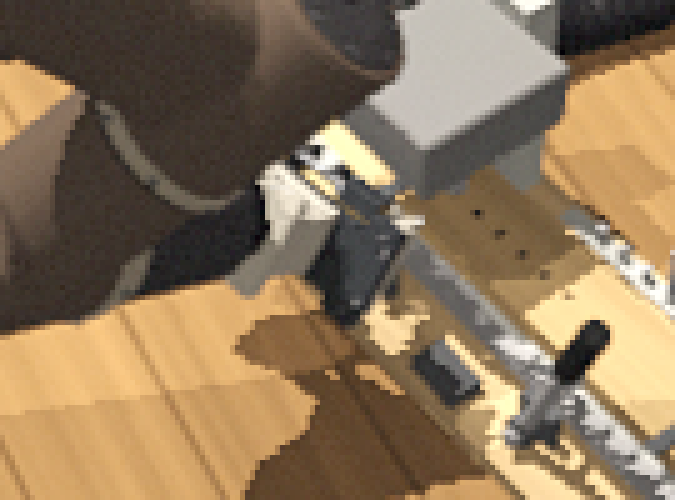

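Call:
play_rows(
  deltas="0 -0.8 -0.16 0 0 0 0.3; 0 -0.8 -0.16 0 0 0 0.3; 0 -0.8 -0.16 0 0 0 0.3; 0 -0.8 -0.16 0 0 0 0.3; 0 -0.8 -0.16 0 0 0 0.3; 0 -0.8 -0.16 0 0 0 0.3; 0 -0.8 -0.16 0 0 0 0.3; 0 -0.5 -0.1 0 0 0 0.3",
)

```text
t: 8.15
tool_pos: [595.1, 34.2, 113.9]
tool_rot: [0.449, -0.13, 0.874, 0.135]
ft_force: [-3.1, 2.7, 2.3]
width: 61.5
finger_force: 2.2
```

Run:
```python
from kin import *
lin([-85,2.5,118],3)
```

```text
t 8.15 contact jig [-86.4  10.7 117.8] F(jig) [-2.5  3.2  2.3] w 61.5 q [-0.32  0.22 -0.56 -1.6  -0.61  0.38]
-0.03 -0.28 -0.02  0.0 -0.0 -0.0   |0.3 0.1
-0.03 -0.28 -0.02  0.0 -0.0 -0.0   |0.3 0.1
-0.03 -0.28 -0.02  0.0 -0.0 -0.0   |0.3 0.1
```

Friction is about as expected. I'll push on in small steps until the stop.

Call:
play_rows(
  deltas="0 -0.3 -0.06 0 0 0 0.3; 0 -0.3 -0.06 0 0 0 0.3; 0 -0.2 -0.04 0 0 0 0.3; 0 0 0 0 0 0 0.3",
)

```text
t: 8.55
tool_pos: [596.6, 26.6, 113.3]
tool_rot: [0.449, -0.13, 0.874, 0.134]
ft_force: [-2.3, 2.5, -0.9]
width: 61.1
finger_force: 1.2
```

Call:
play_rows(
  deltas="0 -0.2 -0.04 0 0 0 0.3; 0 -0.2 -0.04 0 0 0 0.3; 0 0 0 0 0 0 0.3",
)

```text
t: 8.85
tool_pos: [597.5, 22.8, 113.7]
tool_rot: [0.449, -0.13, 0.874, 0.135]
ft_force: [-2.6, 3.0, -1.6]
width: 61.3
finger_force: 1.5
```

Call:
play_rows(
  deltas="0 -0.2 -0.04 0 0 0 0.3; 0 -0.2 -0.04 0 0 0 0.3; 0 0 0 0 0 0 0.3",
)

```text
t: 9.15
tool_pos: [598.1, 19.7, 113.9]
tool_rot: [0.449, -0.13, 0.873, 0.136]
ft_force: [-3.7, 6.4, 0.9]
width: 61.4
finger_force: 2.9
```

Call:
play_rows(
  deltas="0 -0.2 -0.04 0 0 0 0.3; 0 -0.2 -0.04 0 0 0 0.3; 0 0 0 0 0 0 0.3",
)

```text
t: 9.45
tool_pos: [598.0, 18.1, 114.1]
tool_rot: [0.449, -0.131, 0.873, 0.138]
ft_force: [-6.8, 11.3, 3.1]
width: 61.7
finger_force: 6.2
```

Run:
```python
from kin import *
lin([-85,2.5,118],1)
```

```text
t 9.45 contact jig [-86.6  -5.7 118. ] F(jig) [-4.5 12.4  3.1] w 61.7 q [-0.35  0.23 -0.54 -1.57 -0.64  0.37]
-0.09 0.77 0.30  0.5 -0.0 -0.2   |0.8 0.5
```

Call:
play_rows(
  deltas="0 0.5 0.1 0 0 0 0.3; 0 0.3 0.06 0 0 0 0.3; 0 0.2 -1 0 0 0 0.3; 0 0.3 -1.5 0 0 0 0.3; 0 0.4 -1.9 0 0 0 0.3; 0 0.4 -1.9 0 0 0 0.3; 0 0.4 -1.9 0 0 0 0.3; 0 0.4 -1.9 0 0 0 0.3",
)

```text
t: 10.25
tool_pos: [514.2, 5.7, 174.1]
tool_rot: [0.45, -0.13, 0.874, 0.134]
ft_force: [-0.2, -0.8, 1.6]
width: 61.3
finger_force: 0.0
```

Run:
```python
from kin import *
lin([-85-88,-162,167+62],9)
c=cams.capture("top")
for k in("lock_tip","pointer"): print(k,[(np.round(d["pixel"],1).tolist(),round(d["conf"],2)) for d in cams.pinpoint("top",k)[:3]])
im=c["color"]
for a in(-.6,.6): print(a,proj(c,jig2w(J,[-85,50+65*np.sin(a),75+65*np.cos(a)])))
im=c["color"][120:240,240:400,::-1]; cv2.imwrite("pics/t4.png",cv2.resize(im,None,fx=5,fy=5,interpolation=3))
```

```text
t 10.25 contact jig [-171.3   -1.8  178. ] F(jig) [-0.3 -0.7  1.6] w 61.3 q [-0.34 -0.03 -0.63 -1.35 -0.64  0.08]
-0.46 -1.67 -0.69  0.0 -0.0 -0.0   |1.9 0.0
-0.46 -1.67 -0.69  0.0 -0.0 -0.0   |1.9 0.0
-0.46 -1.67 -0.69  0.0 -0.0 -0.0   |1.9 0.0
-0.46 -1.68 -0.69  0.0 -0.0 -0.0   |1.9 0.0
-0.46 -1.68 -0.69  0.0 -0.0 -0.0   |1.9 0.0
-0.46 -1.68 -0.69  0.0 -0.0 -0.0   |1.9 0.0
-0.46 -1.68 -0.69  0.0 -0.0 -0.0   |1.9 0.0
-0.46 -1.68 -0.69  0.0 -0.0 -0.0   |1.9 0.0
-0.46 -1.68 -0.69  0.0 -0.0 -0.0   |1.9 0.0
lock_tip []
pointer [([343.3, 128.9], 0.88), ([183.9, 177.0], 0.2)]
-0.6 [[304.66817443 185.49656928]]
0.6 [[279.80959814 190.85771595]]
```

View pics/t4.png

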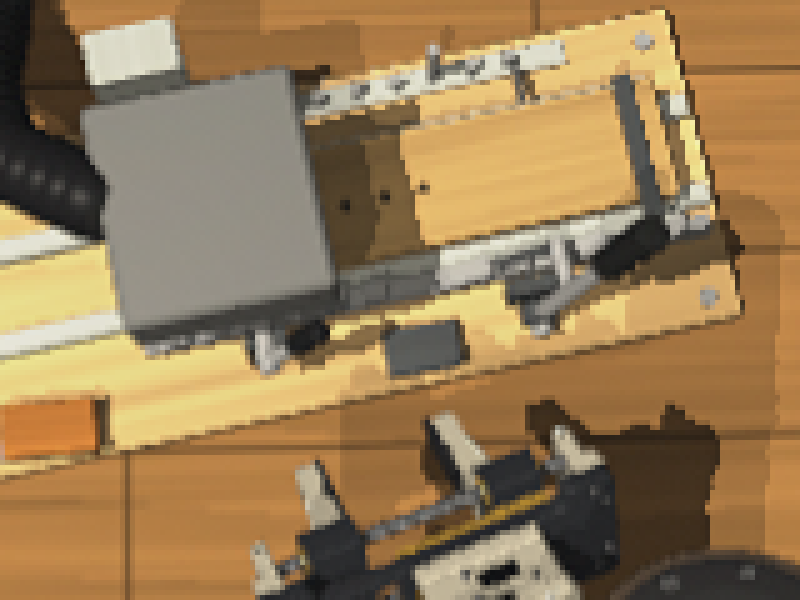

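The lock handle now leans to jig -y, with its grip at crop (310,337), so it is released. The tall pin at (435,70) is the second after the pointer's pin at (510,60). Next is the lever.

Call:
play_rows(
  deltas="-0.7 -0.8 -1 0 0 0 0.3; -0.8 -1.4 -1 0 0 0 0.3; -0.8 -2 -1 0 0 0 0.3; -0.5 -2 -0.7 0 0 0 0.3; -0.5 -2 -0.7 0 0 0 0.3; -0.4 -2 -0.6 0 0 0 0.3; -0.3 -1.9 -0.6 0 0 0 0.3; -0.2 -1.9 -0.4 0 0 0 0.3; 0 -1.1 -0.2 0 0 0 0.3",
)

```text
t: 11.3
tool_pos: [545.2, -152.8, 223.9]
tool_rot: [0.449, -0.13, 0.874, 0.134]
ft_force: [0.4, 1.2, -0.3]
width: 61.4
finger_force: 0.0
```

Run:
```python
from kin import *
lin([-85,-161,167],9)
```

```text
t 11.3 contact jig [-171.  -163.3  227.8] F(jig) [ 0.6  1.1 -0.3] w 61.4 q [-0.63  0.07 -0.39 -1.15 -0.92  0.01]
0.01 -0.21 1.15  0.0 -0.0 -0.0   |1.2 0.0
0.01 -0.21 1.15  0.0 -0.0 -0.0   |1.2 0.0
0.01 -0.21 1.15  0.0 -0.0 -0.0   |1.2 0.0
0.01 -0.21 1.15  0.0 -0.0 -0.0   |1.2 0.0
0.01 -0.21 1.15  0.0 -0.0 -0.0   |1.2 0.0
0.01 -0.21 1.15  0.0 -0.0 -0.0   |1.2 0.0
0.01 -0.21 1.15  0.0 -0.0 -0.0   |1.2 0.0
0.01 -0.21 1.15  0.0 -0.0 -0.0   |1.2 0.0
0.01 -0.21 1.15  0.0 -0.0 -0.0   |1.2 0.0
```

Call:
play_rows(
  deltas="0 -0.2 1.2 0 0 0 0.3; 0 -0.2 1.2 0 0 0 0.3; 0 -0.2 1.2 0 0 0 0.3; 0 -0.2 1.2 0 0 0 0.3; 0 -0.2 1.2 0 0 0 0.3; 0 -0.2 1.2 0 0 0 0.3; 0 -0.2 1.2 0 0 0 0.3; 0 -0.2 1.2 0 0 0 0.3; 0 -0.2 1.2 0 0 0 0.3; 0 0 0 0 0 0 0.3",
)

```text
t: 12.3
tool_pos: [632.2, -129.1, 160.1]
tool_rot: [0.449, -0.13, 0.874, 0.135]
ft_force: [-0.1, 0.5, -0.2]
width: 61.1
finger_force: 0.0
```

Run:
```python
from kin import *
lin([-83,-75,165],9)
c=cams.capture("side"); im=c["color"][140:260,300:450,::-1]; cv2.imwrite("pics/s5.png",cv2.resize(im,None,fx=5,fy=5,interpolation=3))
```

```text
t 12.3 contact jig [ -81.1 -156.7  164. ] F(jig) [ 0.   0.5 -0.2] w 61.1 q [-0.52  0.25 -0.34 -1.28 -0.79  0.13]
0.01 0.89 0.16  0.0 -0.0 -0.0   |0.9 0.0
0.01 0.89 0.16  0.0 -0.0 -0.0   |0.9 0.0
0.01 0.89 0.16  0.0 -0.0 -0.0   |0.9 0.0
0.01 0.89 0.16  0.0 -0.0 -0.0   |0.9 0.0
0.01 0.89 0.16  0.0 -0.0 -0.0   |0.9 0.0
0.01 0.89 0.16  0.0 -0.0 -0.0   |0.9 0.0
0.01 0.89 0.16  0.0 -0.0 -0.0   |0.9 0.0
0.00 0.89 0.16  0.0 -0.0 -0.0   |0.9 0.0
0.00 0.89 0.16  0.0 -0.0 -0.0   |0.9 0.0
```

View pics/s5.png

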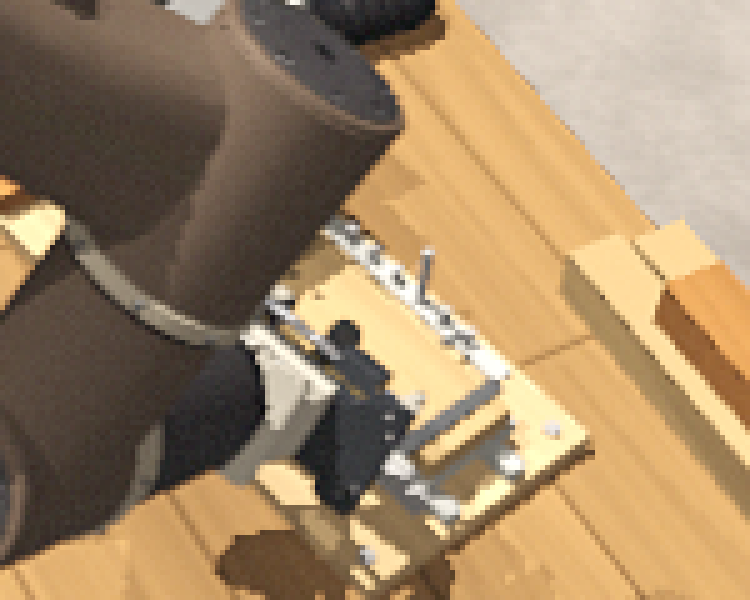

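Call:
play_rows(
  deltas="0 0.95 0.19 0 0 0 0.3; 0 0.95 0.19 0 0 0 0.3; 0 0.95 0.19 0 0 0 0.3; 0 0.95 0.19 0 0 0 0.3; 0 0.95 0.19 0 0 0 0.3; 0 0.95 0.19 0 0 0 0.3; 0 0.95 0.19 0 0 0 0.3; 0 0.95 0.19 0 0 0 0.3; 0 0.5 0.1 0 0 0 0.3; 0 0 0 0 0 0 0.3",
)

```text
t: 13.35
tool_pos: [616.1, -48.7, 163.1]
tool_rot: [0.45, -0.13, 0.873, 0.133]
ft_force: [3.3, -5.1, 1.1]
width: 61.5
finger_force: 3.1
```

```bash
cat > st.py <<'E'
from kin import *
lin([-83,-60,165],1)
E
python3 st.py
```

```text
t 13.35 contact jig [-81.6 -74.6 167. ] F(jig) [ 2.3 -5.6  1.1] w 61.5 q [-0.39  0.17 -0.44 -1.35 -0.67  0.12]
0.25 1.43 0.29  -0.0 -0.0 -0.0   |1.5 0.1
```

Call:
play_rows(
  deltas="0 0.4 0.08 0 0 0 0.3; 0 0.4 0.08 0 0 0 0.3; 0 0.3 0.06 0 0 0 0.3; 0 0 0 0 0 0 0.3",
)

```text
t: 13.75
tool_pos: [614.0, -38.5, 162.7]
tool_rot: [0.45, -0.13, 0.874, 0.133]
ft_force: [6.7, -6.5, -2.8]
width: 61.6
finger_force: 3.8
```

Call:
play_rows(
  deltas="0 0.3 0.06 0 0 0 0.3; 0 0.2 0.04 0 0 0 0.3; 0 0 0 0 0 0 0.3",
)

```text
t: 14.05
tool_pos: [613.4, -35.0, 162.6]
tool_rot: [0.45, -0.129, 0.874, 0.132]
ft_force: [7.1, -10.2, -4.3]
width: 61.2
finger_force: 5.3
```

```bash
python3 st.py
```

```text
t 14.05 contact jig [-81.6 -60.7 166.5] F(jig) [  5.  -11.4  -4.3] w 61.2 q [-0.36  0.15 -0.45 -1.36 -0.64  0.11]
0.20 0.07 -0.01  -0.2 -0.1 -0.0   |0.2 0.3
```

Force is rising at the expected end position. One more nudge to confirm the stop, then return.

Call:
play_rows(
  deltas="0 0.2 0.04 0 0 0 0.3; 0 0.2 0.04 0 0 0 0.3; 0 0 0 0 0 0 0.3",
)

```text
t: 14.35
tool_pos: [613.4, -34.1, 162.4]
tool_rot: [0.45, -0.129, 0.874, 0.129]
ft_force: [9.2, -18.0, -6.7]
width: 61.0
finger_force: 8.7
```

Call:
play_rows(
  deltas="0 -0.8 -0.16 0 0 0 0.3; 0 -1.1 -0.22 0 0 0 0.3; 0 -1.1 -0.22 0 0 0 0.3; 0 -1.1 -0.22 0 0 0 0.3; 0 -1.1 -0.22 0 0 0 0.3; 0 -1.1 -0.22 0 0 0 0.3; 0 -1.1 -0.22 0 0 0 0.3; 0 -1.1 -0.22 0 0 0 0.3; 0 -1.1 -0.22 0 0 0 0.3; 0 -0.4 -0.08 0 0 0 0.3; 0 0 0 0 0 0 0.3; 0 0 0 0 0 0 0.3",
)

```text
t: 15.55
tool_pos: [631.2, -128.1, 161.6]
tool_rot: [0.449, -0.13, 0.874, 0.135]
ft_force: [0.1, 0.3, 0.5]
width: 61.2
finger_force: 0.0
```

```bash
cat >> st.py <<'E'
for n in("side","top"):
    c=cams.capture(n); print(n,[(np.round(d["pixel"],1).tolist(),round(d["conf"],2)) for d in cams.pinpoint(n,"pointer")[:2]])
    for k in range(4): print(k,proj(c,jig2w(J,[74,-140+25*k,44])).round(1).tolist())
    for k in("pin_tall",): print(k,[(np.round(d["pixel"],1).tolist(),round(d["conf"],2)) for d in cams.pinpoint(n,k)[:2]],proj(c,jig2w(J,[84,-90,22])).round(1))
E
python3 st.py
```

```text
t 15.55 contact jig [ -81.9 -155.5  165.5] F(jig) [0.2 0.2 0.5] w 61.2 q [-0.52  0.25 -0.34 -1.28 -0.79  0.13]
0.14 9.36 1.88  0.2 -0.1 -0.1   |9.6 0.2
side [([383.6, 203.5], 0.79), ([231.0, 161.7], 0.28)]
0 [[391.4, 205.5]]
1 [[386.5, 201.2]]
2 [[381.7, 197.0]]
3 [[377.0, 192.8]]
pin_tall [([382.7, 199.3], 0.59)] [[383.1 199.6]]
top [([332.6, 133.2], 0.74)]
0 [[342.6, 132.8]]
1 [[334.9, 134.4]]
2 [[327.2, 136.1]]
3 [[319.5, 137.7]]
pin_tall [([326.2, 135.9], 0.4), ([184.9, 209.0], 0.2)] [[326.5 135.3]]
```

Call:
play_rows(
  deltas="0 0.95 0.19 0 0 0 0.3; 0 0.95 0.19 0 0 0 0.3; 0 0.95 0.19 0 0 0 0.3; 0 0.95 0.19 0 0 0 0.3; 0 0.95 0.19 0 0 0 0.3; 0 0.95 0.19 0 0 0 0.3; 0 0.95 0.19 0 0 0 0.3; 0 0.95 0.19 0 0 0 0.3; 0 0.8 0.16 0 0 0 0.3; 0 0.5 0.1 0 0 0 0.3; 0 0.3 0.06 0 0 0 0.3; 0 0 0 0 0 0 0.3",
)

```text
t: 17.05
tool_pos: [613.8, -37.3, 162.4]
tool_rot: [0.45, -0.13, 0.874, 0.133]
ft_force: [6.1, -6.7, -2.8]
width: 61.3
finger_force: 3.7
```

Call:
play_rows(
  deltas="0 0.2 0.04 0 0 0 0.3; 0 0.2 0.04 0 0 0 0.3; 0 0 0 0 0 0 0.3",
)

```text
t: 17.35
tool_pos: [613.5, -35.0, 162.2]
tool_rot: [0.45, -0.129, 0.874, 0.132]
ft_force: [7.6, -10.7, -3.8]
width: 61.6
finger_force: 5.5
```

Call:
play_rows(
  deltas="0 0.2 0.04 0 0 0 0.3; 0 0.2 0.04 0 0 0 0.3; 0 0 0 0 0 0 0.3",
)

```text
t: 17.65
tool_pos: [613.4, -34.2, 162.0]
tool_rot: [0.45, -0.128, 0.874, 0.129]
ft_force: [8.5, -18.6, -5.0]
width: 61.5
finger_force: 8.9
```

Call:
play_rows(
  deltas="0 -0.8 -0.16 0 0 0 0.3; 0 -1.1 -0.22 0 0 0 0.3; 0 -1.1 -0.22 0 0 0 0.3; 0 -1.1 -0.22 0 0 0 0.3; 0 -1.1 -0.22 0 0 0 0.3; 0 -1.1 -0.22 0 0 0 0.3; 0 -1.1 -0.22 0 0 0 0.3; 0 -1.1 -0.22 0 0 0 0.3; 0 -1.1 -0.22 0 0 0 0.3; 0 -0.6 -0.12 0 0 0 0.3; 0 0 0 0 0 0 0.3; 0 0 0 0 0 0 0.3",
)

```text
t: 18.85
tool_pos: [631.6, -130.2, 161.6]
tool_rot: [0.449, -0.13, 0.874, 0.135]
ft_force: [-0.6, 0.2, 0.1]
width: 61.4
finger_force: 0.0
```

```bash
python3 st.py
```

```text
t 18.85 contact jig [ -81.9 -157.6  165.5] F(jig) [-0.6  0.3  0.1] w 61.4 q [-0.52  0.25 -0.34 -1.28 -0.79  0.13]
0.13 9.57 1.92  0.1 -0.1 -0.1   |9.8 0.2
side [([381.7, 196.9], 0.69)]
0 [[391.4, 205.5]]
1 [[386.5, 201.2]]
2 [[381.7, 197.0]]
3 [[377.0, 192.8]]
pin_tall [([229.5, 161.8], 0.57), ([384.4, 198.4], 0.52)] [[383.1 199.6]]
top [([327.1, 131.0], 0.71)]
0 [[342.6, 132.8]]
1 [[334.9, 134.4]]
2 [[327.2, 136.1]]
3 [[319.5, 137.7]]
pin_tall [([324.5, 133.9], 0.51)] [[326.5 135.3]]
```

Call:
play_rows(
  deltas="0 0.2 -1 0 0 0 0.3; 0 0.3 -1.5 0 0 0 0.3; 0 0.4 -1.9 0 0 0 0.3; 0 0.4 -1.9 0 0 0 0.3; 0 0.4 -1.9 0 0 0 0.3; 0 0.4 -1.9 0 0 0 0.3; 0 0.2 -1 0 0 0 0.3; 0 0 0 0 0 0 0.3",
)

```text
t: 19.95
tool_pos: [539.8, -148.8, 228.1]
tool_rot: [0.45, -0.13, 0.873, 0.133]
ft_force: [0.5, 0.2, -0.1]
width: 61.4
finger_force: 0.0
```

Run:
```python
from kin import *
lin([-85-88,24,118+62],10)
c=cams.capture("top"); print([np.round(d["pixel"],1).tolist() for d in cams.pinpoint("top","lever_top")[:2]]);im=c["color"][120:240,240:400,::-1]; cv2.imwrite("pics/t6.png",cv2.resize(im,None,fx=5,fy=5,interpolation=3))
```

```text
t 19.95 contact jig [-175.7 -158.4  232. ] F(jig) [ 0.5  0.1 -0.1] w 61.4 q [-0.62  0.05 -0.4  -1.15 -0.92  0.01]
0.41 1.72 0.68  0.0 -0.0 -0.0   |1.9 0.0
0.41 1.72 0.68  0.0 -0.0 -0.0   |1.9 0.0
0.41 1.72 0.68  0.0 -0.0 -0.0   |1.9 0.0
0.41 1.72 0.68  0.0 -0.0 -0.0   |1.9 0.0
0.41 1.72 0.68  0.0 -0.0 -0.0   |1.9 0.0
0.41 1.72 0.68  0.0 -0.0 -0.0   |1.9 0.0
0.41 1.72 0.68  0.0 -0.0 -0.0   |1.9 0.0
0.41 1.72 0.68  0.0 -0.0 -0.0   |1.9 0.0
0.41 1.72 0.68  0.0 -0.0 -0.0   |1.9 0.0
0.41 1.72 0.68  0.0 -0.0 -0.0   |1.9 0.0
[[372.5, 168.8]]
```

View pics/t6.png

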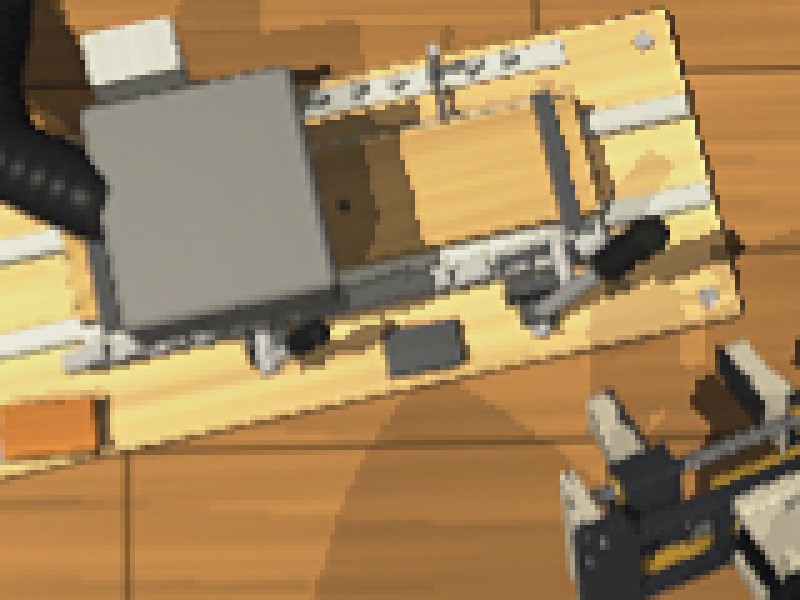

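The pointer (447,100) is at the tall pin (437,75), with the same offset it had from its first pin. The lever is back at rest. Now the lock.

Call:
play_rows(
  deltas="0.2 1.9 0.5 0 0 0 0.3; 0.3 1.9 0.6 0 0 0 0.3; 0.4 1.8 0.7 0 0 0 0.3; 0.5 1.7 0.7 0 0 0 0.3; 0.5 1.7 0.7 0 0 0 0.3; 0.5 1.7 0.7 0 0 0 0.3; 0.5 1.7 0.7 0 0 0 0.3; 0.5 1.7 0.7 0 0 0 0.3; 0.4 1.7 0.7 0 0 0 0.3; 0.3 1.4 0.6 0 0 0 0.3; 0 0 0 0 0 0 0.3",
)

```text
t: 21.15
tool_pos: [506.3, 32.4, 175.0]
tool_rot: [0.448, -0.13, 0.874, 0.136]
ft_force: [-0.8, -0.1, 0.4]
width: 61.2
finger_force: 0.0
```

Run:
```python
from kin import *
lin([-85,25,118],9)
```

```text
t 21.15 contact jig [-173.9   25.9  178.9] F(jig) [-0.8  0.   0.4] w 61.2 q [-0.25 -0.07 -0.65 -1.35 -0.58  0.03]
-0.01 -0.25 1.17  0.0 -0.0 -0.0   |1.2 0.0
-0.01 -0.25 1.17  0.0 -0.0 -0.0   |1.2 0.0
-0.01 -0.25 1.17  0.0 -0.0 -0.0   |1.2 0.0
-0.01 -0.25 1.17  0.0 -0.0 -0.0   |1.2 0.0
-0.01 -0.25 1.17  0.0 -0.0 -0.0   |1.2 0.0
-0.01 -0.25 1.17  0.0 -0.0 -0.0   |1.2 0.0
-0.01 -0.25 1.17  0.0 -0.0 -0.0   |1.2 0.0
-0.01 -0.25 1.17  0.0 -0.0 -0.0   |1.2 0.0
-0.01 -0.25 1.17  0.0 -0.0 -0.0   |1.2 0.0
```

Call:
play_rows(
  deltas="0 -0.25 1.2 0 0 0 0.3; 0 -0.25 1.2 0 0 0 0.3; 0 -0.25 1.2 0 0 0 0.3; 0 -0.25 1.2 0 0 0 0.3; 0 -0.25 1.2 0 0 0 0.3; 0 -0.25 1.2 0 0 0 0.3; 0 -0.25 1.2 0 0 0 0.3; 0 -0.25 1.1 0 0 0 0.3; 0 -0.25 1.1 0 0 0 0.3; 0 0 0 0 0 0 0.3",
)

```text
t: 22.15
tool_pos: [595.1, 46.5, 112.6]
tool_rot: [0.448, -0.13, 0.874, 0.135]
ft_force: [0.1, -0.3, 0.2]
width: 61.3
finger_force: 0.0
```

Run:
```python
from kin import *
lin([-85,90,118],9)
```

```text
t 22.15 contact jig [-84.1  22.8 116.5] F(jig) [ 0.  -0.3  0.2] w 61.3 q [-0.3   0.21 -0.56 -1.62 -0.59  0.39]
-0.01 0.73 0.13  0.0 -0.0 -0.0   |0.7 0.0
-0.01 0.73 0.13  0.0 -0.0 -0.0   |0.7 0.0
-0.01 0.74 0.13  0.0 -0.0 -0.0   |0.7 0.0
-0.01 0.74 0.13  0.0 -0.0 -0.0   |0.7 0.0
-0.01 0.74 0.13  0.0 -0.0 -0.0   |0.7 0.0
-0.01 0.74 0.13  0.0 -0.0 -0.0   |0.7 0.0
-0.01 0.74 0.13  0.0 -0.0 -0.0   |0.7 0.0
-0.01 0.74 0.13  0.0 -0.0 -0.0   |0.7 0.0
-0.01 0.74 0.13  0.0 -0.0 -0.0   |0.7 0.0
```

Call:
play_rows(
  deltas="0 0.8 0.16 0 0 0 0.3; 0 0.8 0.16 0 0 0 0.3; 0 0.8 0.16 0 0 0 0.3; 0 0.8 0.16 0 0 0 0.3; 0 0.8 0.16 0 0 0 0.3; 0 0.8 0.16 0 0 0 0.3; 0 0.8 0.16 0 0 0 0.3; 0 0.6 0.12 0 0 0 0.3; 0 0 0 0 0 0 0.3",
)

```text
t: 23.05
tool_pos: [582.0, 109.5, 114.8]
tool_rot: [0.449, -0.13, 0.874, 0.134]
ft_force: [2.9, -3.4, -0.4]
width: 61.3
finger_force: 1.8
```

Call:
play_rows(
  deltas="0 0.3 0.06 0 0 0 0.3; 0 0.3 0.06 0 0 0 0.3; 0 0 0 0 0 0 0.3",
)

```text
t: 23.35
tool_pos: [581.3, 113.6, 114.3]
tool_rot: [0.449, -0.13, 0.874, 0.133]
ft_force: [4.2, -7.3, -1.5]
width: 61.5
finger_force: 4.3
```

Call:
play_rows(
  deltas="0 0.2 0.04 0 0 0 0.3; 0 0.2 0.04 0 0 0 0.3; 0 0 0 0 0 0 0.3",
)

```text
t: 23.65
tool_pos: [581.4, 114.5, 114.0]
tool_rot: [0.449, -0.129, 0.875, 0.13]
ft_force: [4.0, -18.5, 0.4]
width: 61.6
finger_force: 8.9
```

Call:
play_rows(
  deltas="0 -0.5 -0.1 0 0 0 0.3; 0 -0.5 -0.1 0 0 0 0.3; 0 0.2 -1 0 0 0 0.3; 0 0.3 -1.5 0 0 0 0.3; 0 0.4 -1.9 0 0 0 0.3; 0 0.4 -1.9 0 0 0 0.3; 0 0.4 -1.9 0 0 0 0.3; 0 0.4 -1.9 0 0 0 0.3; 0 0.4 -1.9 0 0 0 0.3; 0 0 0 0 0 0 0.3",
)

```text
t: 24.65
tool_pos: [481.3, 91.4, 186.1]
tool_rot: [0.45, -0.132, 0.873, 0.136]
ft_force: [0.1, 1.2, 0.0]
width: 61.3
finger_force: 0.0
```

Run:
```python
from kin import *
s=robot.get_state(); print(s["t"],s["ft_force"].round(1))
c=cams.capture("top")
g0=cv2.imread("pics/top0.png")
a=cv2.resize(g0[165:215,240:340],None,fx=7,fy=7,interpolation=3); b=cv2.resize(c["color"][165:215,240:340,::-1],None,fx=7,fy=5.5,interpolation=3)
a=cv2.resize(a,(700,290)); b=cv2.resize(b,(700,290)); cv2.imwrite("pics/t7.png",np.vstack([a,b]))
for k in("lock_tip","lever_top","pointer","pin_tall"): print(k,[np.round(d["pixel"],1).tolist() for d in cams.pinpoint("top",k)[:2]])
```

```text
24.65 [0.1 1.2 0. ]
lock_tip [[279.9, 189.9]]
lever_top [[371.8, 166.7], [182.4, 174.5]]
pointer [[326.9, 137.8]]
pin_tall [[327.1, 138.3]]
```

View pics/t7.png

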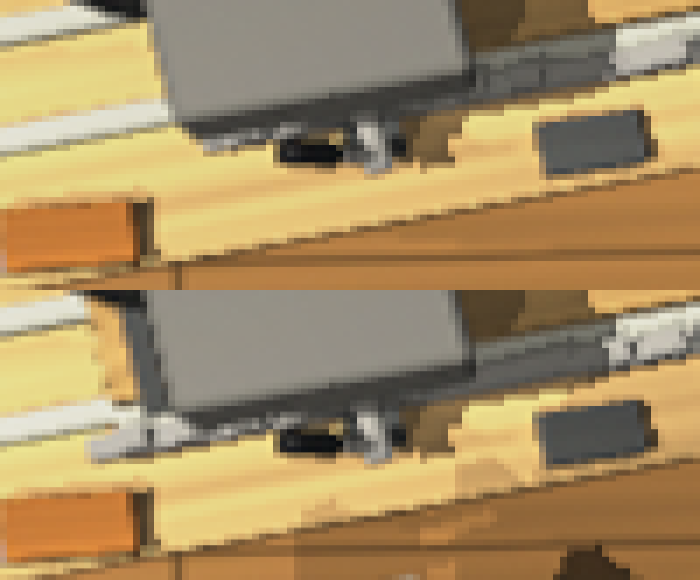

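The handle sits exactly as at the start (grip at (310,150) then, (310,440) in the lower panel), and the tin and wedge are unmoved. The pointer is at the tall pin, so I'm handing in.

```bash
python3 -c "
from station import robot
print(robot.sign_off())"
```

```text
the job is handed in; nothing more can be done
None
```

The job is handed in at about 25 s (no verdict was returned): lock released, two full lever strokes to bring the pointer to the tall pin, lever back at rest, lock handle thrown back to its starting position, gripper clear of everything.

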